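Fetch the stirring paddle from the back of the crowded drip hook

ROBOT

A 6-joint arm with a two-finger parallel gripper is mounted at the origin on the work surface. World frame = base frame: x ahead of the robot, y to its left, z up, the work surface at z = 0. Lengths are in mm, angles in degrees, forces in N, time in s.
With the tool pointing down it reaches from about 350 to 850 mm from the base axis. Payload 8.1 kg.
Tool frame: the origin (TCP) lies on the centre line of the jaws, within the pads' length; the fingertips stand 11 mm ahead of it and the grasp point (between the pads) lies 8 mm behind it; z points along the fingers, y is the direction in which the jaws open and shut (so a half turn about z gives the same grasp; the last joint's range is limited). The gripper opens to 85 mm and grips with 20 to 120 N. Pads are 22 mm wide; open, the fingers measure 114 mm over their backs; the gripper's body (76 mm by 85 mm) begins 54 mm behind the grasp point. The pads swing forward as they close: fully open they stand 13 mm farther back than shut.
Start: joints at [60.596, 7.471, 85.268, -0, 87.261, -4.893], TCP at [248.902, 545.943, 242.292] pointing down, gripper open.
Joint ranges: [-169.43, 169.43], [-51.17, 129.36], [1.28, 143.12], [-76.62, 256.62], [0, 156.53], [-152.29, 152.29]. Speed limits (degrees/s): [136.94, 136.94, 159.86, 180, 180, 180].

INTERFACE

Orientations are given as [roll, pitch, yaw] about the fixed x, y, z axes, in that order (R = Rz(yaw) Ry(pitch) Rx(roll)).
In Python, from bench import telemetry, viewer, r gives the robot as it stands.
- The arm moves only by the shell command python3 -m inch 'ROWS' [FORCE]. ROWS is JSON, a list of rows, each a list of 3 entries, a list of its own where there are three numbers: the shift along the tool's x, y, z in cm, then the turn, a rotation vector about the tool's x, y, z in rad, then the opening, from 0 (shut) to 1 (fully open). A call has 1 to 20 rows; each row is the pose to reach, as a shift and turn from the pose commanded when the call began, along the tool's axes at that moment; what a row does not reach only later rows make up. A row lasts 1/10 s, in which the tool goes at most 50 mm and 8.59 degrees, less where a joint would pass 70% of its speed; a pose out of reach is approached as far as the arm can. A call with a gripper value outside its range is refused whole. The fingers move at their own pace and stop on an object; FORCE is the grip in N (left out, the last holds). Time passes only in rows, so rows that repeat a pose let the fingers close. It gives the time, the measured TCP pose, the force and the opening at its end, in the units of the state.
- telemetry.sense(): the state, without advancing time (a new reading comes with each control period).
- viewer.snapshot(name): name is "scene" or "top"; returns the picture (400x640x3 uint8, red, green, blue); there is no depth.
- viewer.camera_model(name): a dict with "fx", "fy", "cx", "cy" (pixels), "dist" ([k1, k2, p1, p2, k3] as OpenCV has them; the pictures are not rectified), "cam_to_world" (4x4, takes a point from camera to world coordinates). Camera axes: x right, y down, z forward; pixel columns grow to the right and rows downward; lengths in mm; the calibration is good to about 2 mm. A picture is of the moment at which its call begins. camera_model takes no time and is no camera call.
- r.hand_in(): hands the job in, once; it reports no verdict.
The state is a dict: "time": time; "joint_pos": joint angles; "qd": joint speeds; "joint_efforts": joint torques, N m; "tool_pos": TCP position; "tcp_rot": TCP orientation; "ft_force": force on the tool from outside, world axes, zero at the start; "wrist_torque": the same for the moment, N m; "finger_gap": finger opening in mm.
Only numpy, scipy, OpenCV 4.12 (cv2) and the standard library are available. Lean on these libraries where they do the work, as an engineer would, in place of code of your own. Each camera call takes 0.05 s, during which the arm holds its last target.

TASK

I need the red stirring paddle to mix developer, but it hangs at the back of the crowded hook under the drip-rack shelf. First move the two tools in front of it, the strainer and the squeegee, over to the spare hook and leave both hanging there by their slots; then take the paddle off and stand it blade down in the glass beaker, its foot on the bottom, and let go. Don't drop any of them, don't tip or push the beaker about, and leave the other things on the bench where they are.

Things in the scene. Friction and masses are not known exactly. Their poses are not given: they have to be found in the camera images.
- rack: Fixed drip rack facing the robot. Origin: on the bench under its rail (along its y, 250 mm up, carries the hooks); x points away from the robot. Posts at y = +-200 mm. White shelf 440 mm long above: underside 350 mm up, front edge 46 mm before the rail, loaded up to 455 mm. It overhangs the rear tool, so a gripper cannot come straight down: lean it 30 to 40 deg, fingers down and away from the robot.
- crowded_hook: Steel hook on the rail: a level 7 mm round rod. Origin: rod axis at the rail; the rod runs along its own -x (towards the robot, turned with the rack), z up. At the start it carries three upright tools about 36, 76 and 116 mm out: the paddle rearmost, strainer and squeegee before it in either order. The hooks are 130 to 190 mm apart, either one on the left.
- crowded_hook_tip (a point): Tip of the crowded hook (rod axis): the rod is level for 141 mm, then slopes up about 40 deg, ending 155 mm out and 12 mm up. A tool at rest has its origin 12 mm below the rod axis; to come off, its slot must be lifted along the turned-up tip.
- spare_hook: Spare hook, the same as the crowded one (same origin, axes and sizes) on the same rail; empty at the start.
- spare_hook_tip (a point): Tip of the spare hook (rod axis), 155 mm out and 12 mm above its level rod, as on the other hook.
- paddle: Red plastic stirring paddle, 207 mm long, 50 to 100 g. Top: flat loop 32 mm wide, 8 mm thick, straight sides from 18 mm below to 10 mm above the origin, peak 23 mm above; inside, a slot 20 wide, 32 tall, its top a gable with 30 deg slopes. Origin: centre of the slot; z up the handle, y across the width, x the flat's normal (as the hook's x when hung). Grip the loop's sides or the handle.
- paddle_foot (a point): Middle of the lower edge of the paddle's blade, 184 mm below the paddle's origin. Handle 20 mm wide, 8 mm thick; slotted blade 46 mm wide, 8 mm thick, 60 mm tall.
- strainer: Round shallow steel strainer with a black handle, 195 mm long, 55 to 115 g. Same loop, slot, origin and axes as the paddle. Handle 20 mm wide, 8 mm thick, to 90 mm below the origin; bowl 76 mm across and 18 mm deep, centred 125 mm below the origin, bulging to its -x (the hook's tip).
- squeegee: Blue squeegee with a black rubber blade, 192 mm long, 60 to 130 g. Same loop, slot, origin and axes as the paddle. Handle 22 mm wide, 8 mm thick; head 100 mm wide, 16 mm thick, its blade ending 169 mm below the origin.
- beaker: Loose glass beaker with a greenish rim, 240 g, 88 mm outside diameter, 118 mm tall, wall 3 mm, bottom 5 mm. Origin: centre of its underside. It stands on the bench to one side of the rack's front, the tank on the other (either way round).
- tank: Bystander: round black film developing tank with a grey cap, 114 mm across, 146 mm tall. Origin: centre of its underside.
- developer: Bystander: amber bottle with an orange label and white cap, 68 mm across, 190 mm tall. Origin: centre of its underside.
- fixer: Bystander: white bottle with a green cap, 80 mm across, 215 mm tall. Origin: centre of its underside.
- wetting_agent: Bystander: clear bottle with a yellow label and black cap, 72 mm across, 180 mm tall. Origin: centre of its underside.
- cylinder: Bystander: glass measuring cylinder on a hexagonal foot, 72 mm across the foot, 190 mm tall. Origin: centre of its underside.
- syringe: Bystander: clear plastic syringe lying on the bench, 127 mm long. Origin: under the middle of its barrel.

How it is judged:
By the outcome, as a careful person would: the job done as asked, in the order asked, and still so for the second after the job is handed in, with the robot touching nothing.
It also fails if it takes over 70 s, if anything falls off the work surface, if the arm or the gripper's body presses on something with over 40 N, if the wrist force passes 120 N, or if a joint passes its speed limit or range.

## Working session

There is one attempt and no reset: what is moved stays moved. The work goes in short steps, Python scripts to look and compute and a shell command to move; the robot and the scene stay as the last step left them, time stands still between calls to the robot, and variables do not carry over. Pictures are saved under pics/ and viewed, and the job is handed in when it is done.

```bash
ls; mkdir -p pics; python3 - <<'E'
from bench import telemetry, viewer, r
import cv2,numpy as np
np.set_printoptions(precision=3,suppress=True)
for n in("scene","top"):
    im=viewer.snapshot(n); cv2.imwrite(f"pics/{n}0.png",im[:,:,::-1])
    m=viewer.camera_model(n); print(n,{k:v for k,v in m.items() if k!="cam_to_world"}); print(np.array(m["cam_to_world"]))
print(telemetry.sense())
E
```

```text
pics
scene {'fx': 414.74168352731226, 'fy': 414.74168352731226, 'cx': 319.71352943766465, 'cy': 203.14715990616563, 'dist': array([0.003, 0.   , 0.   , 0.   , 0.   ])}
[[  -0.923   -0.312    0.226  221.35 ]
 [  -0.385    0.756   -0.529  808.312]
 [  -0.006   -0.575   -0.818 1395.243]
 [   0.       0.       0.       1.   ]]
top {'fx': 512.9520716106263, 'fy': 512.9520716106263, 'cx': 326.4644721428525, 'cy': 201.76730674670785, 'dist': array([-0.144,  0.   ,  0.   ,  0.   ,  0.   ])}
[[   0.026   -0.988    0.151  274.495]
 [  -1.      -0.028   -0.012   17.373]
 [   0.016   -0.151   -0.988 2067.392]
 [   0.       0.       0.       1.   ]]
{'time': 0.1, 'joint_pos': array([60.595,  7.51 , 85.325,  0.001, 87.262, -4.894]), 'qd': array([ 0.072, -0.117, -0.087, -0.037,  0.029, -0.051]), 'joint_efforts': array([  0.002, -57.095, -50.194,  -0.   ,   0.008,  -0.   ]), 'tool_pos': array([248.657, 545.512, 241.345]), 'tcp_rot': array([-179.904,   -0.009,  155.49 ]), 'ft_force': array([ 0.849, -0.451,  0.737]), 'wrist_torque': array([-0.021, -0.055, -0.038]), 'finger_gap': 85.24460416615966}
```

View pics/scene0.png

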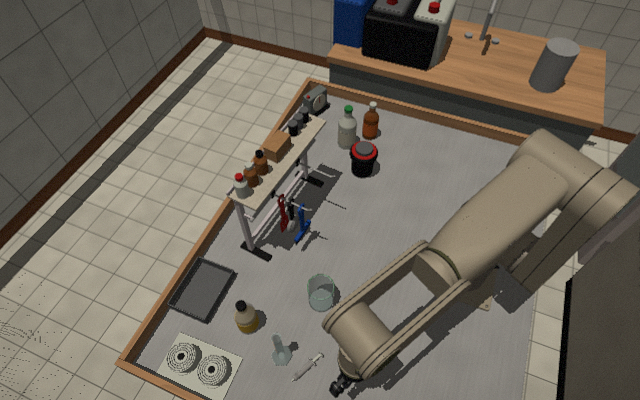

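View pics/top0.png

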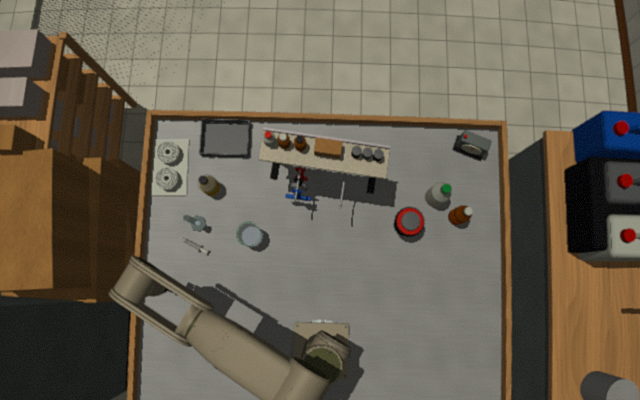

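Top view: the crowded hook is at about (298,190) with the blue squeegee in front. The spare hook is at about (342,190), the beaker at (252,235) and the tank at (409,222). I'll zoom in.

```bash
python3 - <<'E'
import cv2
a=cv2.imread("pics/scene0.png")[110:270,220:380]; cv2.imwrite("pics/s0z.png",cv2.resize(a,(600,600),interpolation=cv2.INTER_CUBIC))
b=cv2.imread("pics/top0.png")[120:260,230:430]; cv2.imwrite("pics/t0z.png",cv2.resize(b,(800,560),interpolation=cv2.INTER_CUBIC))
E
```

```text
(no output)
```

View pics/s0z.png

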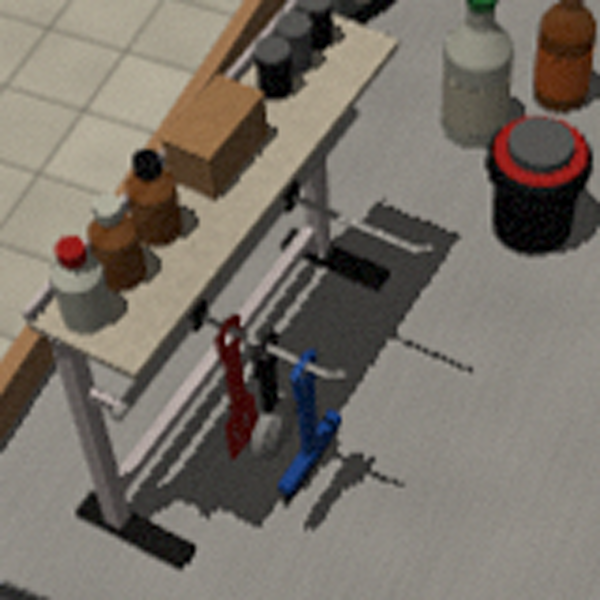

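View pics/t0z.png

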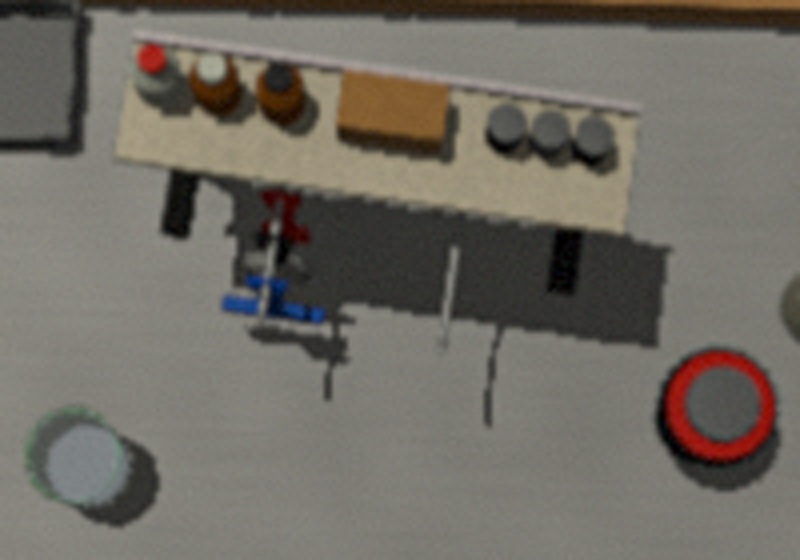

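```bash
cat > h.py <<'E'
import cv2,numpy as np
from scipy.spatial.transform import Rotation as Ro
from bench import telemetry, viewer, r
np.set_printoptions(precision=2,suppress=True)
def cam(n):
    m=viewer.camera_model(n); K=np.array([[m["fx"],0,m["cx"]],[0,m["fy"],m["cy"]],[0,0,1]]); return K,np.array(m["dist"]),np.array(m["cam_to_world"])
def ray(n,p):
    K,d,T=cam(n); u=cv2.undistortPoints(np.array(p,float).reshape(-1,1,2),K,d)[:,0]
    v=np.c_[u,np.ones(len(u))]@T[:3,:3].T; return T[:3,3],v/np.linalg.norm(v,axis=1)[:,None]
def onz(n,p,z):
    o,v=ray(n,p); return o+v*((z-o[2])/v[:,2])[:,None]
def tri(ps,pt):
    o1,v1=ray("scene",[ps]);o2,v2=ray("top",[pt]);v1=v1[0];v2=v2[0]
    s=np.linalg.lstsq(np.c_[v1,-v2],o2-o1,rcond=None)[0]; a=o1+s[0]*v1;b=o2+s[1]*v2
    return (a+b)/2,np.linalg.norm(a-b)
def proj(n,P):
    K,d,T=cam(n); Ti=np.linalg.inv(T); rv=cv2.Rodrigues(Ti[:3,:3])[0]
    return cv2.projectPoints(np.array(P,float).reshape(-1,1,3),rv,Ti[:3,3],K,d)[0][:,0]
def snap(n,f,box=None,s=4,pts=None):
    im=np.ascontiguousarray(viewer.snapshot(n)[:,:,::-1]); cv2.imwrite(f"pics/{f}_raw.png",im)
    draw(im,n,f,box,s,pts); return im
def draw(im,n,f,box=None,s=4,pts=None):
    x0,y0,x1,y1=box or (0,0,640,400)
    z=cv2.resize(im[y0:y1,x0:x1],None,fx=s,fy=s,interpolation=cv2.INTER_CUBIC)
    if pts is not None:
        for q in proj(n,pts): cv2.circle(z,tuple(int(v) for v in ((q-[x0,y0])+.5)*s),3,(255,0,255),1)
    cv2.imwrite(f"pics/{f}.png",z)
E
python3 - <<'E'
from h import *
top=cv2.imread("pics/top0.png").astype(float);sc=cv2.imread("pics/scene0.png").astype(float)
g=top.mean(2)
def rod(lo,hi,fx):
    out=[]
    for y in range(lo,hi):
        c=int(round(fx(y)));w=g[y,c-5:c+6];w=np.clip(w-np.median(w)-8,0,None)
        if w.sum()>5: out.append((y,(w*np.arange(c-5,c+6)).sum()/w.sum(),w.max()))
    return np.array(out)
a=rod(180,210,lambda y:343.8-(y-182)*3/25);print(a)
print("tri tips",tri((311.2,209.7),(295.5,199.3)),tri((334.5,175.9),(340.8,206.6)))
# shelf mask
hsv=cv2.cvtColor(cv2.imread("pics/top0.png"),cv2.COLOR_BGR2HSV)
print(hsv[160,[270,320,370]],hsv[175,380],hsv[200,320])
E
```

```text
[[181.   343.13  19.33]
 [182.   343.12  55.  ]
 [183.   343.08  68.33]
 [184.   343.05  68.  ]
 [185.   342.92  66.67]
 [186.   342.82  60.33]
 [187.   342.68  53.33]
 [188.   342.32  57.67]
 [189.   342.16  65.67]
 [190.   342.06  69.33]
 [191.   342.04  71.33]
 [192.   341.9   66.  ]
 [193.   341.86  60.67]
 [194.   341.62  50.  ]
 [195.   341.32  59.33]
 [196.   341.12  65.  ]
 [197.   341.07  68.  ]
 [198.   340.94  53.67]
 [199.   339.51  34.67]
 [200.   338.59   7.  ]]
tri tips (array([555.43, 105.61, 253.74]), np.float64(5.6559991373138025)) (array([534.61, -56.65, 255.88]), np.float64(3.0067532742423175))
[[ 21  53 150]
 [ 22  55 162]
 [ 24  61  59]] [ 23  55 157] [ 27  18 130]
```

```bash
python3 - <<'E'
from h import *
a=cv2.imread("pics/top0.png");hsv=cv2.cvtColor(a,cv2.COLOR_BGR2HSV)
m=((hsv[:,:,1]>38)&(hsv[:,:,2]>110)&(hsv[:,:,0]>15)&(hsv[:,:,0]<30)).astype(np.uint8);m[:,:255]=0;m[:,395:]=0;m[:130]=0;m[195:]=0
xs=np.arange(264,386);ys=np.array([np.where(m[:,x])[0].max()+.5 for x in xs])
k=np.polyfit(xs,ys,1);res=ys-np.polyval(k,xs);ok=abs(res)<1;k=np.polyfit(xs[ok],ys[ok],1);print(k,ok.sum())
P=onz("top",[(x,np.polyval(k,x)) for x in(265,385)],358);d=P[0]-P[1];yaw=np.degrees(np.arctan2(-d[0],d[1]));print(P,yaw)
# row extents
for x in (258,259,260,261,387,388,389,390): print(x,m[:,x].sum(),end=' ')
c,s=np.cos(np.radians(yaw)),np.sin(np.radians(yaw));X=np.array([c,s,0])
y=[ (343.05,184),(342.06,190),(341.07,197)]
q=onz("top",[y[0],y[2]],250);e=q[0]-q[1];print("rod",q,np.degrees(np.arctan2(e[1],e[0])))
# hues of tools
for n in("top0","scene0"):
    h=cv2.cvtColor(cv2.imread(f"pics/{n}.png"),cv2.COLOR_BGR2HSV)
    b=((h[:,:,0]>100)&(h[:,:,0]<130)&(h[:,:,1]>120)).astype(np.uint8); b[:, 340:]=0
    rd=(((h[:,:,0]>170)|(h[:,:,0]<8))&(h[:,:,1]>120)).astype(np.uint8);rd[:,340:]=0
    for nm,mm in(("blue",b),("red",rd)):
        N,_,st,ce=cv2.connectedComponentsWithStats(mm); print(n,nm,[(list(st[i]),ce[i]) for i in range(1,N) if st[i][4]>6])
g=(a[:,:,1].astype(int)-a[:,:,2]>6);
E
```

```text
[  0.15 121.41] 122
[[ 673.45  210.13  358.  ]
 [ 623.77 -200.96  358.  ]] -6.88999943627122
258 0 259 5 260 12 261 17 387 16 388 10 389 0 390 0 rod [[619.5  -62.99 250.  ]
 [571.81 -56.86 250.  ]] -7.329826575078143
top0 blue [([np.int32(291), np.int32(189), np.int32(5), np.int32(3), np.int32(12)], array([293.17, 189.92])), ([np.int32(297), np.int32(190), np.int32(14), np.int32(11), np.int32(68)], array([302.38, 195.87])), ([np.int32(286), np.int32(194), np.int32(8), np.int32(4), np.int32(24)], array([289.54, 195.88]))]
top0 red [([np.int32(264), np.int32(131), np.int32(8), np.int32(8), np.int32(44)], array([267.73, 134.23])), ([np.int32(295), np.int32(168), np.int32(13), np.int32(13), np.int32(71)], array([301.61, 173.7 ]))]
scene0 blue [([np.int32(333), np.int32(0), np.int32(7), np.int32(43), np.int32(256)], array([336.52,  21.3 ])), ([np.int32(294), np.int32(203), np.int32(17), np.int32(40), np.int32(241)], array([301.43, 223.8 ]))]
scene0 red [([np.int32(307), np.int32(95), np.int32(3), np.int32(3), np.int32(8)], array([307.88,  96.12])), ([np.int32(235), np.int32(173), np.int32(8), np.int32(9), np.int32(56)], array([238.61, 176.77])), ([np.int32(278), np.int32(194), np.int32(11), np.int32(38), np.int32(188)], array([282.63, 214.2 ]))]
```

```bash
cat >> h.py <<'E'
YAW=-7.0
_c,_s=np.cos(np.radians(YAW)),np.sin(np.radians(YAW)); X=np.array([_c,_s,0]);Y=np.array([-_s,_c,0]);Z=np.array([0,0,1.])
E
python3 - <<'E'
from h import *
t=onz("top",[(295.3,199.0),(340.5,206.5)],263);print("tips top@263",t)
q=onz("scene",[(311.2,209.7),(334.5,175.7)],263);print("tips scene@263",q)
for n,P in(("top",t),("scene",q)):
    print(n,"lateral sep",(P[0]-P[1])@Y,"fwd",(P[0]-P[1])@X)
e=np.array([673.45,210.13,0]); print("tip X coords", [p@X for p in t],[p@X for p in q],"edge-109",e@X-109)
print("spare rod Y", onz("top",[(343.05,184),(341.07,197)],251)@Y, "tips Y",t@Y,q@Y)
a=cv2.imread("pics/top0.png");g=a.astype(float).mean(2)
print(g[174:201,288:304].astype(int))
# beaker: greenish
hsv=cv2.cvtColor(a,cv2.COLOR_BGR2HSV);d=a.astype(int)
E
```

```text
tips top@263 [[557.85 106.48 263.  ]
 [535.41 -55.03 263.  ]]
tips scene@263 [[549.88 111.04 263.  ]
 [531.47 -52.19 263.  ]]
top lateral sep 163.04839561596586 fwd 2.594740326122029
scene lateral sep 164.26270082227833 fwd -1.6209557420772822
tip X coords [np.float64(540.7174183975968), np.float64(538.1226780714749)] [np.float64(532.2470519347381), np.float64(533.8680076768153)] edge-109 533.8218006931246
spare rod Y [12.99 13.27] tips Y [173.68  10.63] [177.23  12.97]
[[ 73  44  45  47  51  50  47  52  46  45  55  53  32  15  25  28]
 [ 61  49  52  52  49  52  51  47  35  52  84  78  43  15  16  32]
 [ 46  48  52  49  48  48  48  33  23  66 114  99  47  19  17  17]
 [ 44  50  51  50  50  44  39  29  18  69 122  90  40  16  17  18]
 [ 61  50  45  49  43  38  24  16  15  48  87  63  20  14  19  19]
 [108  65  48  48  43  35  21  12  11  29  50  35  10  13  15  15]
 [125  75  43  49  48  42  21   9  26  44  73  39   9  11  10  19]
 [127  73  43  47  51  45  26  15  37  79  88  47   0  11  17  33]
 [126  72  43  53  57  54  54  47  63 110  96  39   6   0  28  42]
 [124  71  48  72  83 
[... 484 characters left out ...]
  64  53  49  59  52  45  45]
 [ 83  65  66  66  55  44  43  72  94  63  42  56  49  52  50  48]
 [113 111 113 107  84  58  52  89 114  66  31  37  42  45  49  52]
 [109 112 125 126 111  97  70  91 115  61  29  35  28  48  44  49]
 [ 94  91 106 104 102  91  78  96  99  50  20  23  34  44  49  46]
 [ 76  81  85  81  82  75  88 120  94  41  18  20  32  47  54  49]
 [ 75  79  79  77  76  76 102 129  89  37  16  24  34  60  64  64]
 [ 72  68  71  69  70  73  94 115  74  25  19  20  35  57  67  74]
 [ 94  93  93  75  73  75  90 101  67  38  30  23  26  29  50  56]
 [123 121 121 114 113 110 101  95  81  71  63  64  55  55  49  49]
 [130 129 129 124 129 123 110  93 105 108 105 107 111 111  93  87]]
```

```bash
cat >> h.py <<'E'
XR=690.0
def rk(x_out,ylat,z): return (XR-x_out)*X+ylat*Y+z*Z
E
python3 - <<'E'
from h import *
print("crowd rod Y",onz("top",[(298.05,177),(297,184),(295.0,196)],252)@Y)
YC=176.;YS=13.
pts=[]
for y in(YC,YS):
    pts+=[rk(o,y,250) for o in(60,100,141)]+[rk(155,y,262)]
for o,L in((36,184),(76,163),(116,169)):
    pts+=[rk(o,YC,261),rk(o,YC-16,238),rk(o,YC+16,238),rk(o,YC,238-L)]
pts+=[rk(116,YC-50,75),rk(116,YC+50,75),rk(46,YC-100+13,350)]
draw(cv2.imread("pics/scene0.png"),"scene","s0p",(230,110,350,260),5,pts)
draw(cv2.imread("pics/top0.png"),"top","t0p",(250,150,370,230),6,pts)
E
```

```text
crowd rod Y [177.22 176.94 177.19]
```

View pics/s0p.png

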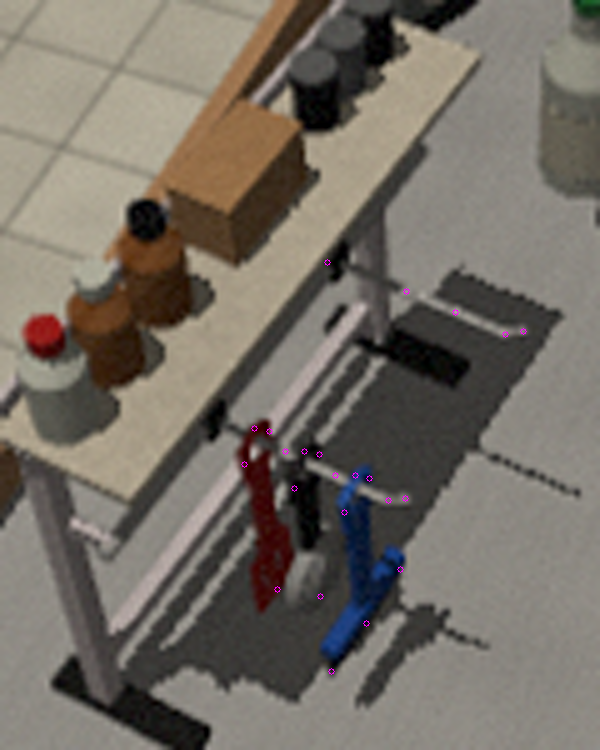

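View pics/t0p.png

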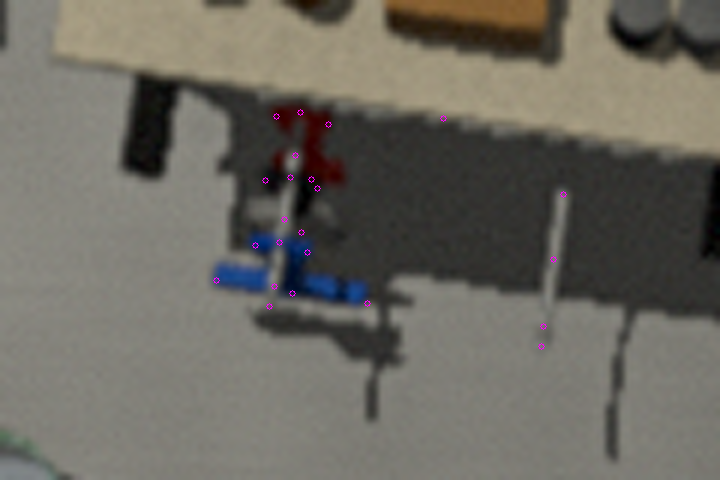

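Projected hooks, loops and foot points fit both views to about 1 px. Next, the beaker.

```bash
python3 - <<'E'
from h import *
for n,b,s in(("top0",(230,210,275,260),12),("scene0",(295,260,350,320),10)):
    im=cv2.imread(f"pics/{n}.png"); x0,y0,x1,y1=b
    z=im[y0:y1,x0:x1]; g=cv2.convertScaleAbs(z,alpha=1.6,beta=-60)
    cv2.imwrite(f"pics/bk_{n}.png",cv2.resize(g,None,fx=s,fy=s,interpolation=cv2.INTER_CUBIC))
E
```

```text
(no output)
```

View pics/bk_top0.png

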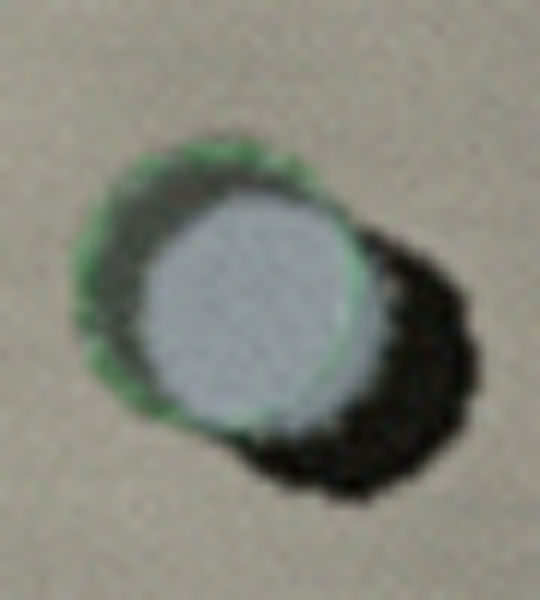

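View pics/bk_scene0.png

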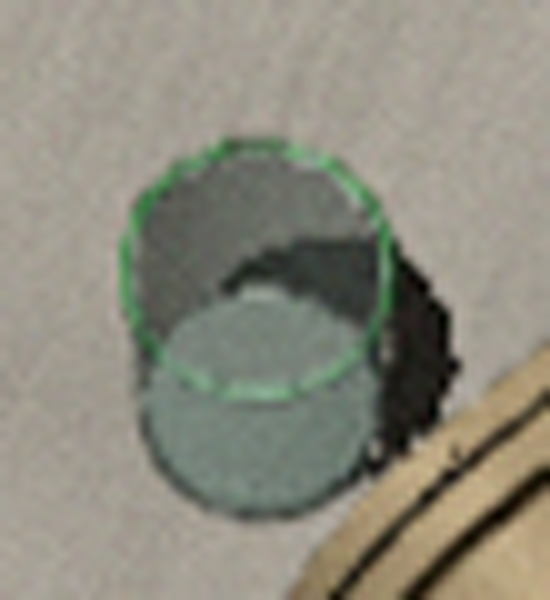

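```bash
python3 - <<'E'
from h import *
print(onz("scene",[(320.1,286.5)],118),onz("top",[(247.9,233.2)],118),onz("top",[(251.3,235.6)],2),tri((320.1,286.5),(247.9,233.2)))
# tank, other things rough
for n,p,z in(("tank",(409,222),146),("cyl",(194,224),190),("wet",(206,180),180)): print(n,onz("top",[p],z))
E
cat >> h.py <<'E'
def Rlean(lean,yaw=YAW):
    L=np.radians(lean);c,s=np.cos(np.radians(yaw)),np.sin(np.radians(yaw))
    x_=np.array([c,s,0]);y_=np.array([-s,c,0]); z=np.sin(L)*x_-np.cos(L)*Z
    return np.c_[np.cross(y_,z),y_,z]
def cur():
    s=telemetry.sense(); return np.array(s["tool_pos"]),Ro.from_euler("xyz",s["tcp_rot"],degrees=True).as_matrix(),s
def go(*targets,R=None):
    p,R0,s=cur(); print("t",s["time"],"tcp",p,"q",s["joint_pos"],"F",s["ft_force"],"gap",s["finger_gap"])
    for t in targets:
        tp,tR=t if isinstance(t,tuple) else (t,R if R is not None else R0)
        print("  cm",np.round(R0.T@(np.array(tp)-p)/10,2)," rv",np.round(Ro.from_matrix(R0.T@tR).as_rotvec(),3), "deg",np.round(np.degrees(Ro.from_matrix(R0.T@tR).magnitude()),1),"dist",np.round(np.linalg.norm(np.array(tp)-p)))
YC=176.5;YS=13.
E
python3 - <<'E'
from h import *
p,_,_=cur()
R=Rlean(35)
go(np.array([330,450,430]),(rk(300,YC,400),R),(rk(180,YC,330),R))
E
```

```text
[[443.51 291.83 118.  ]] [[443.53 290.03 118.  ]] [[444.28 292.02   2.  ]] (array([443.94, 290.51, 114.76]), np.float64(0.26366665730668704))
tank [[ 500.19 -321.01  146.  ]]
cyl [[465.19 482.26 190.  ]]
wet [[633.81 449.72 180.  ]]
t 0.1 tcp [248.66 545.51 241.35] q [60.6   7.51 85.32  0.   87.26 -4.89] F [ 0.85 -0.45  0.74] gap 85.24460416615966
  cm [-11.36  -5.35 -18.86]  rv [0. 0. 0.] deg 0.0 dist 227.0
  cm [-31.89 -31.41 -15.82]  rv [-0.1  -0.61 -0.3 ] deg 39.0 dist 475.0
  cm [-43.33 -27.79  -8.83]  rv [-0.1  -0.61 -0.3 ] deg 39.0 dist 522.0
```

```bash
python3 -m inch '[[[-11,-5,-19],[0,0,0],1],[[-11,-5,-19],[0,0,0],1],[[-11,-5,-19],[0,0,0],1],[[-11,-5,-19],[0,0,0],1],[[-11,-5,-19],[0,0,0],1],[[-32,-31.4,-16],[-0.1,-0.61,-0.3],1],[[-32,-31.4,-16],[-0.1,-0.61,-0.3],1],[[-32,-31.4,-16],[-0.1,-0.61,-0.3],1],[[-32,-31.4,-16],[-0.1,-0.61,-0.3],1],[[-32,-31.4,-16],[-0.1,-0.61,-0.3],1],[[-32,-31.4,-16],[-0.1,-0.61,-0.3],1],[[-32,-31.4,-16],[-0.1,-0.61,-0.3],1],[[-32,-31.4,-16],[-0.1,-0.61,-0.3],1],[[-32,-31.4,-16],[-0.1,-0.61,-0.3],1],[[-32,-31.4,-16],[-0.1,-0.61,-0.3],1],[[-32,-31.4,-16],[-0.1,-0.61,-0.3],1],[[-32,-31.4,-16],[-0.1,-0.61,-0.3],1]]' 40; python3 - <<'E'
from h import *
R=Rlean(35)
g=rk(116,YC,238)
go((g-90*R[:,2],R),(g,R))
E
```

```text
time: 1.8
tool_pos: [410.0, 129.6, 403.2]
tcp_rot: [179.7, 35.3, 173.3]
ft_force: [-0.1, 0.3, 0.8]
finger_gap: 85.2
t 1.8 tcp [409.95 129.59 403.16] q [ 24.69 -51.12 119.98 -17.47  80.3  -60.56] F [-0.1   0.27  0.85] gap 85.18644856014123
  cm [-5.43 -0.37 15.05]  rv [0.01 0.01 0.01] deg 0.6 dist 160.0
  cm [-5.38 -0.45 24.04]  rv [0.01 0.01 0.01] deg 0.6 dist 246.0
```

```bash
python3 -m inch '[[[-5.4,-0.4,15],[0.01,0.01,0.01],1],[[-5.4,-0.4,15],[0.01,0.01,0.01],1],[[-5.4,-0.4,15],[0.01,0.01,0.01],1],[[-5.4,-0.4,15],[0.01,0.01,0.01],1],[[-5.4,-0.4,15],[0.01,0.01,0.01],1],[[-5.4,-0.4,19],[0.01,0.01,0.01],1],[[-5.4,-0.4,21.5],[0.01,0.01,0.01],1],[[-5.4,-0.45,24],[0.01,0.01,0.01],1],[[-5.4,-0.45,24],[0.01,0.01,0.01],1],[[-5.4,-0.45,24],[0.01,0.01,0.01],1]]'; python3 - <<'E'
from h import *
R=Rlean(35)
g=rk(116,YC,238)
go((g,R))
snap("scene","s1",(230,110,380,260),4,[g,rk(155,YC,262)])
snap("top","t1",(230,130,370,240),5,[g,rk(155,YC,262)])
E
```

```text
time: 2.8
tool_pos: [591.1, 104.0, 239.7]
tcp_rot: [179.9, 34.8, 172.5]
ft_force: [0.1, 0.3, 0.8]
finger_gap: 85.4
t 2.8 tcp [591.14 103.97 239.73] q [ 11.17 -20.99 118.39 -13.59  50.03 -65.67] F [0.08 0.34 0.76] gap 85.39932374074168
  cm [0.1  0.13 0.14]  rv [-0.   -0.   -0.01] deg 0.5 dist 2.0
```

View pics/s1.png

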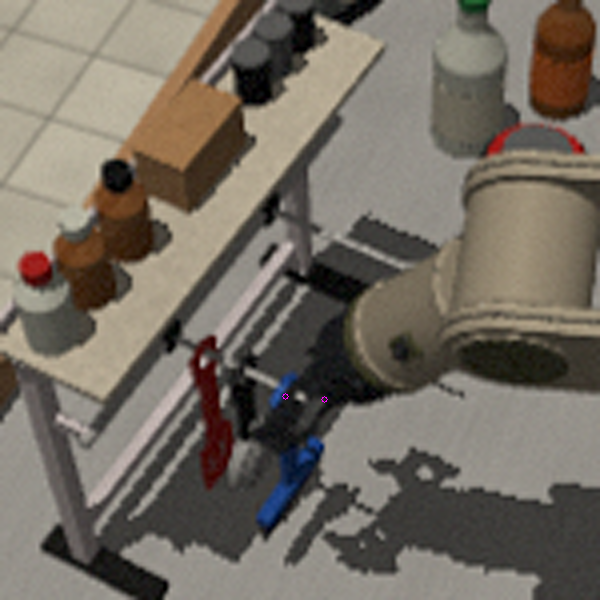

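View pics/t1.png

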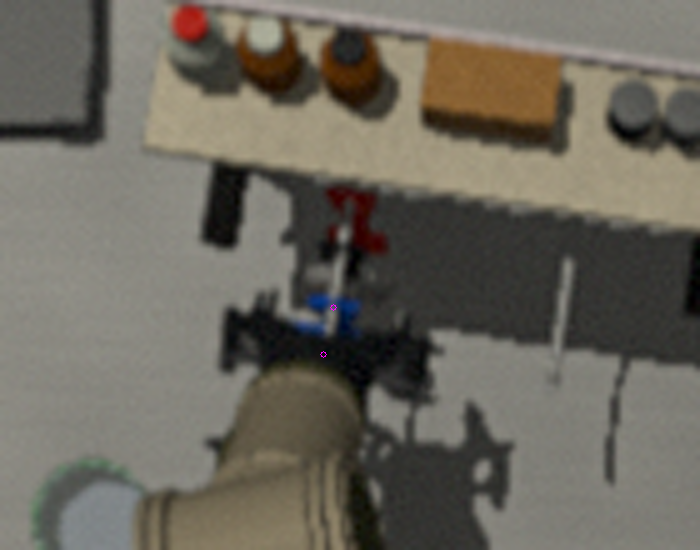

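```bash
python3 -m inch '[[[0.1,0.1,0.1],[0,0,0],0.5],[[0.1,0.1,0.1],[0,0,0],0.2],[[0.1,0.1,0.1],[0,0,0],0.1],[[0.1,0.1,0.1],[0,0,0],0.1],[[0.1,0.1,0.1],[0,0,0],0.1],[[0.1,0.1,0.1],[0,0,0],0.1],[[0.1,0.1,0.1],[0,0,0],0.1],[[0.1,0.1,0.1],[0,0,0],0.1],[[0.1,0.1,0.1],[0,0,0],0.1]]' 50; python3 - <<'E'
from h import *
go(cur()[0]+18*Z)
E
```

```text
time: 3.8
tool_pos: [592.0, 104.4, 237.6]
tcp_rot: [179.8, 34.8, 172.4]
ft_force: [0.9, 5.1, 5.9]
finger_gap: 33.1
t 3.8 tcp [591.98 104.36 237.59] q [ 11.21 -20.75 118.44 -13.7   49.72 -65.46] F [0.94 5.13 5.87] gap 33.07360980560448
  cm [-1.03  0.   -1.48]  rv [0. 0. 0.] deg 0.0 dist 18.0
```

```bash
python3 -m inch '[[[-0.25,0,-0.4],[0,0,0],0.1],[[-0.5,0,-0.75],[0,0,0],0.1],[[-0.75,0,-1.1],[0,0,0],0.1],[[-1.03,0,-1.48],[0,0,0],0.1],[[-1.03,0,-1.48],[0,0,0],0.1],[[-1.03,0,-1.48],[0,0,0],0.1]]'; python3 - <<'E'
from h import *
p=cur()[0]
print(rk(0,0,0)@X-p@X, p@Y)
go(p-50*X,p-75*X)
snap("scene","s2",(230,110,380,260),4)
E
```

```text
time: 4.4
tool_pos: [591.3, 103.7, 254.3]
tcp_rot: [179.9, 34.7, 172.4]
ft_force: [-0.4, -0.4, -2.2]
finger_gap: 33.2
115.79200351627776 174.9931699134087
t 4.4 tcp [591.25 103.71 254.32] q [ 11.18 -21.49 117.18 -13.32  51.81 -66.09] F [-0.42 -0.41 -2.17] gap 33.23082268385505
  cm [ 4.11 -0.04 -2.84]  rv [0. 0. 0.] deg 0.0 dist 50.0
  cm [ 6.17 -0.07 -4.27]  rv [0. 0. 0.] deg 0.0 dist 75.0
```

View pics/s2.png

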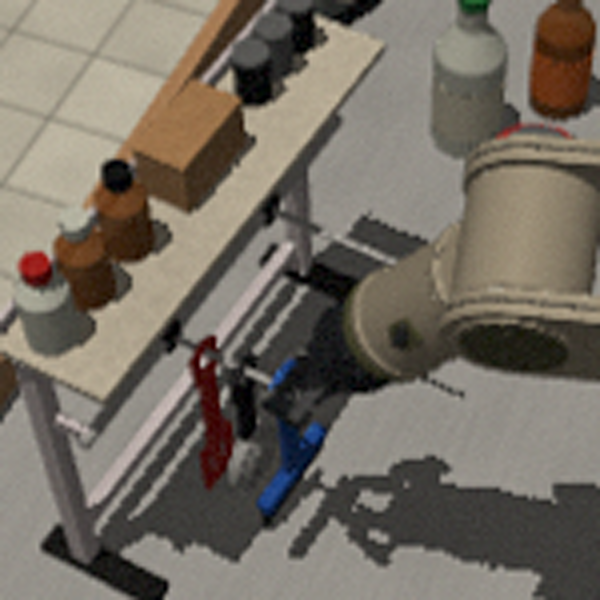

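```bash
python3 -m inch '[[[0.3,0.1,-0.5],[0,0,0],0.1],[[1.0,0.1,-1.0],[0,0,0],0.1],[[1.8,0.1,-1.55],[0,0,0],0.1],[[2.6,0.05,-2.1],[0,0,0],0.1],[[3.4,0.05,-2.65],[0,0,0],0.1],[[4.2,0.05,-3.2],[0,0,0],0.1],[[5.2,0,-3.9],[0,0,0],0.1],[[6.4,0,-4.8],[0,0,0],0.1],[[6.4,0,-4.8],[0,0,0],0.1],[[6.4,0,-4.8],[0,0,0],0.1]]'; python3 - <<'E'
from h import *
p=cur()[0]
print(rk(0,0,0)@X-p@X, p@Y)
R=Rlean(35)
go((rk(205,YS,256),R),(rk(150,YS,256),R),(rk(60,YS,256),R))
snap("scene","s3",(230,110,380,260),4)
E
```

```text
time: 5.45
tool_pos: [512.0, 114.5, 257.8]
tcp_rot: [179.9, 34.7, 172.5]
ft_force: [-0.8, -0.5, -0.5]
finger_gap: 33.7
195.74746708311272 176.02706741531964
t 5.45 tcp [512.02 114.48 257.81] q [ 15.57 -35.48 126.36 -15.23  57.47 -62.37] F [-0.79 -0.48 -0.45] gap 33.662561620643935
  cm [  0.74 -16.31  -0.33]  rv [-0.   -0.   -0.01] deg 0.5 dist 163.0
  cm [ -3.78 -16.27   2.8 ]  rv [-0.   -0.   -0.01] deg 0.5 dist 169.0
  cm [-11.17 -16.19   7.93]  rv [-0.   -0.   -0.01] deg 0.5 dist 212.0
```

View pics/s3.png

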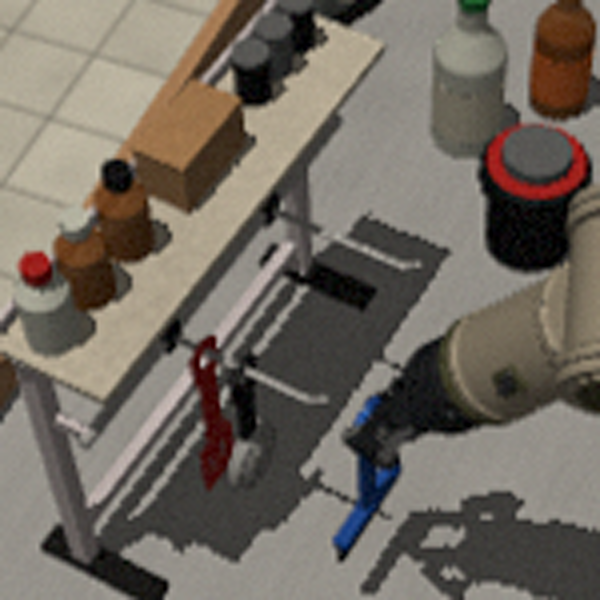

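```bash
python3 -m inch '[[[0.7,-4,-0.3],[0,0,0],0.1],[[0.7,-8,-0.3],[0,0,0],0.1],[[0.7,-12,-0.3],[0,0,0],0.1],[[0.7,-15,-0.3],[0,0,-0.01],0.1],[[0.7,-16.3,-0.3],[0,0,-0.01],0.1],[[0.7,-16.3,-0.3],[0,0,-0.01],0.1],[[0.7,-16.3,-0.3],[0,0,-0.01],0.1],[[0.7,-16.3,-0.3],[0,0,-0.01],0.1]]'; python3 - <<'E'
from h import *
p=cur()[0]
print(rk(0,0,0)@X-p@X, p@Y)
R=Rlean(35)
tp=rk(155,YS,262)
go((rk(175,YS+.3,257),R),(rk(130,YS+.3,257),R),(rk(60,YS+.3,256),R))
snap("scene","s4",(250,110,400,260),4,[tp,rk(205,YS,279)])
snap("top","t4",(270,150,390,240),6,[tp,rk(205,YS,279)])
E
```

```text
time: 6.3
tool_pos: [483.5, -45.7, 255.5]
tcp_rot: [-179.7, 34.6, 173.2]
ft_force: [-0.4, -0.8, -1.3]
finger_gap: 33.2
204.49575765385345 13.553138286651668
t 6.3 tcp [483.54 -45.72 255.5 ] q [-14.41 -48.52 133.82   4.64  60.34 -98.56] F [-0.44 -0.82 -1.29] gap 33.18894375334453
  cm [-2.51 -0.03  1.55]  rv [-0.   -0.01  0.  ] deg 0.4 dist 30.0
  cm [-6.21 -0.03  4.11]  rv [-0.   -0.01  0.  ] deg 0.4 dist 75.0
  cm [-11.92  -0.03   8.17]  rv [-0.   -0.01  0.  ] deg 0.4 dist 144.0
```

View pics/s4.png

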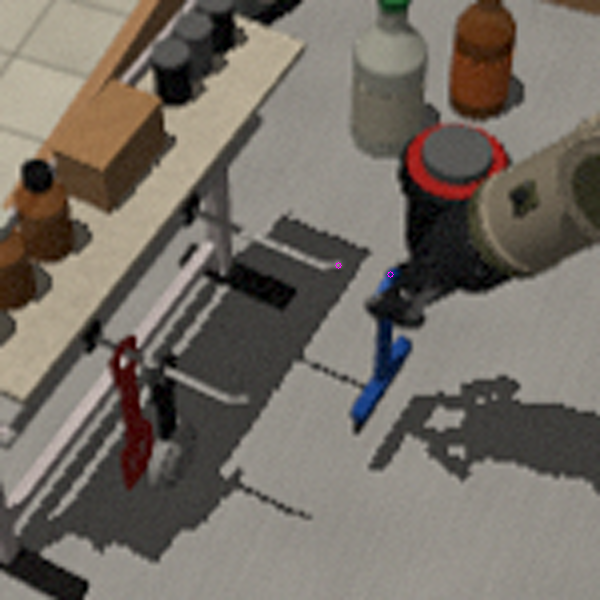

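View pics/t4.png

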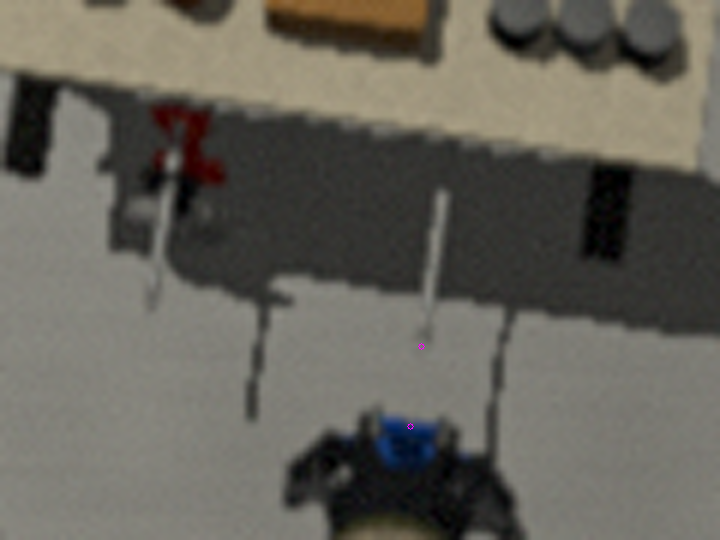

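```bash
python3 -m inch '[[[-0.8,0,0.5],[0,0,0],0.1],[[-1.7,0,1.05],[0,0,0],0.1],[[-2.6,0,1.65],[0,0,0],0.1],[[-3.4,0,2.2],[0,0,0],0.1],[[-4.2,0,2.75],[0,0,0],0.1],[[-5.0,0,3.3],[0,0,0],0.1],[[-5.8,0,3.85],[0,0,0],0.1],[[-6.2,0,4.1],[0,0,0],0.1],[[-6.2,0,4.1],[0,0,0],0.1],[[-6.2,0,4.1],[0,0,0],0.1]]'; python3 - <<'E'
from h import *
p=cur()[0]
print(rk(0,0,0)@X-p@X, p@Y)
R=Rlean(35)
go((rk(60,YS+.3,256),R),(rk(60,YS+.3,242),R))
snap("scene","s5",(250,110,400,260),4)
E
```

```text
time: 7.4
tool_pos: [556.9, -54.9, 256.9]
tcp_rot: [-179.7, 34.6, 173.2]
ft_force: [-0.7, 0.4, -2.0]
finger_gap: 33.4
130.54109506165742 13.340967918832968
t 7.4 tcp [556.91 -54.94 256.86] q [-12.9  -31.99 124.23   3.95  53.32 -97.38] F [-0.72  0.4  -1.98] gap 33.38978106932843
  cm [-5.76 -0.01  4.08]  rv [-0.   -0.01  0.  ] deg 0.4 dist 71.0
  cm [-4.96 -0.    5.23]  rv [-0.   -0.01  0.  ] deg 0.4 dist 72.0
```

View pics/s5.png

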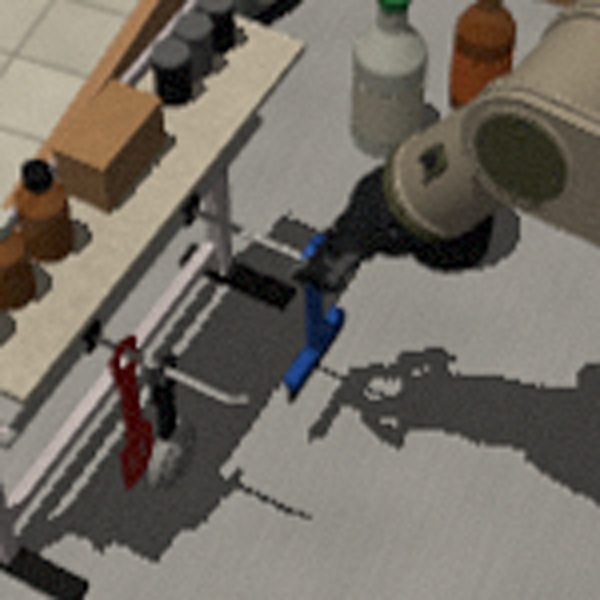

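```bash
python3 -m inch '[[[-0.8,0,0.6],[0,0,0],0.1],[[-1.7,0,1.2],[0,0,0],0.1],[[-2.6,0,1.85],[0,0,0],0.1],[[-3.5,0,2.5],[0,0,0],0.1],[[-4.4,0,3.1],[0,0,0],0.1],[[-5.2,0,3.7],[0,0,0],0.1],[[-5.75,0,4.1],[0,0,0],0.1],[[-5.75,0,4.1],[0,0,0],0.1],[[-5.5,0,4.5],[0,0,0],0.1],[[-5.25,0,4.85],[0,0,0],0.1],[[-4.95,0,5.25],[0,0,0],0.1],[[-4.95,0,5.25],[0,0,0],0.1]]'; python3 - <<'E'
from h import *
p=cur()[0]
print(rk(0,0,0)@X-p@X, p@Y)
R=Rlean(35)
go(p-4.5*Z)
E
```

```text
time: 8.65
tool_pos: [626.3, -64.0, 240.5]
tcp_rot: [-179.7, 34.6, 173.1]
ft_force: [-0.7, 0.0, -1.7]
finger_gap: 33.3
60.56598369472533 12.837557785120493
t 8.65 tcp [626.31 -63.97 240.49] q [-11.97 -17.94 115.87   3.55  47.65 -96.61] F [-0.74  0.03 -1.68] gap 33.27749536567859
  cm [0.26 0.   0.37]  rv [0. 0. 0.] deg 0.0 dist 4.0
```

```bash
python3 -m inch '[[[0.06,0,0.09],[0,0,0],0.1],[[0.12,0,0.16],[0,0,0],0.1],[[0.16,0,0.23],[0,0,0],0.1],[[0.16,0,0.23],[0,0,0],0.1],[[0.16,0,0.23],[0,0,0],0.1]]'; python3 - <<'E'
from h import *
go(cur()[0])
E
```

```text
time: 9.15
tool_pos: [627.2, -64.2, 239.4]
tcp_rot: [-179.7, 34.7, 173.1]
ft_force: [-0.0, -0.3, -1.8]
finger_gap: 33.1
t 9.15 tcp [627.19 -64.2  239.42] q [-11.98 -17.82 115.94   3.56  47.34 -96.63] F [-0.03 -0.27 -1.83] gap 33.14534146925806
  cm [0. 0. 0.]  rv [0. 0. 0.] deg 0.0 dist 0.0
```

```bash
python3 -m inch '[[[0.06,0,0.09],[0,0,0],0.1],[[0.12,0,0.16],[0,0,0],0.1],[[0.12,0,0.16],[0,0,0],0.1],[[0.12,0,0.16],[0,0,0],0.1]]';python3 -m inch '[[[0.06,0,0.08],[0,0,0],0.1],[[0.06,0,0.08],[0,0,0],0.1],[[0.06,0,0.08],[0,0,0],0.1]]'
```

```text
time: 9.55
tool_pos: [627.2, -64.1, 237.6]
tcp_rot: [-179.7, 34.7, 173.1]
ft_force: [0.1, -0.0, 0.1]
finger_gap: 33.3
time: 9.85
tool_pos: [627.5, -64.1, 237.3]
tcp_rot: [-179.7, 34.8, 173.1]
ft_force: [-0.7, 2.3, 4.0]
finger_gap: 33.3
```

```bash
python3 -m inch '[[[0,0,0],[0,0,0],0.45],[[0,0,0],[0,0,0],0.6],[[0,0,0],[0,0,0],0.7],[[0,0,0],[0,0,0],0.8],[[0,0,0],[0,0,0],0.8],[[0,0,-1],[0,0,0],0.8],[[0,0,-3],[0,0,0],0.8],[[0,0,-6],[0,0,0],0.9],[[0,0,-10],[0,0,0],1],[[0,0,-14],[0,0,0],1],[[0,0,-14],[0,0,0],1],[[0,0,-14],[0,0,0],1]]'; python3 - <<'E'
from h import *
R=Rlean(35)
g=rk(76,YC+.5,238)
go((g-120*R[:,2],R),(g,R))
snap("scene","s6",(230,110,380,260),4,[rk(60,YS,261),rk(60,YS+50,75)])
snap("top","t6",(260,130,380,220),6,[rk(60,YS,261)])
E
```

```text
time: 11.05
tool_pos: [548.1, -54.0, 354.1]
tcp_rot: [-179.7, 34.9, 173.2]
ft_force: [-0.1, -0.1, -0.2]
finger_gap: 85.5
t 11.05 tcp [548.07 -54.03 354.12] q [-13.04 -34.99 116.19   3.58  64.07 -96.66] F [-0.13 -0.12 -0.17] gap 85.52702539822712
  cm [ 1.42 16.39  1.08]  rv [-0. -0.  0.] deg 0.3 dist 165.0
  cm [ 1.41 16.44 13.08]  rv [-0. -0.  0.] deg 0.3 dist 211.0
```

View pics/s6.png

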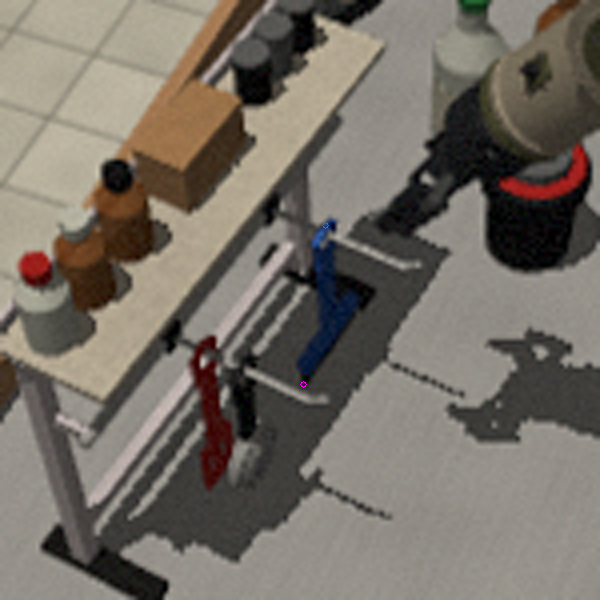

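View pics/t6.png

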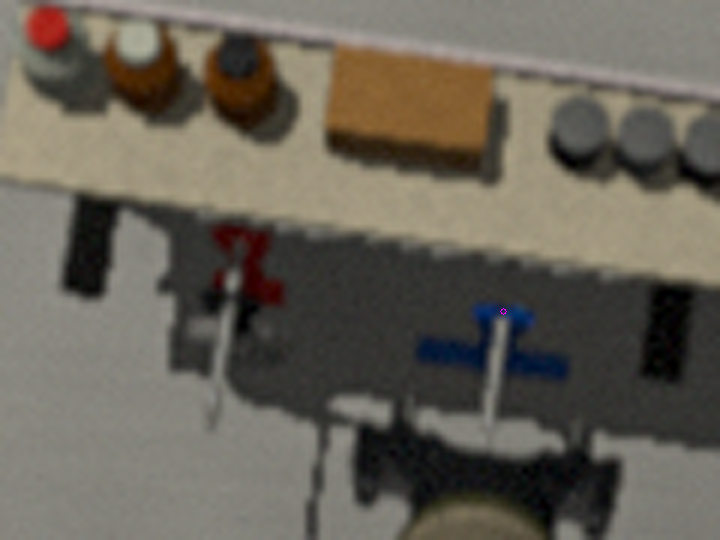

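```bash
python3 -m inch '[[[0.4,4,0.3],[0,0,0],1],[[0.8,8,0.6],[0,0,0],1],[[1.4,12,1],[0,0,0],1],[[1.4,15,1],[0,0,0],1],[[1.4,16.4,1],[0,0,0],1],[[1.4,16.4,1],[0,0,0],1],[[1.4,16.4,1],[0,0,0],1],[[1.4,16.4,4],[0,0,0],1],[[1.4,16.4,7],[0,0,0],1],[[1.4,16.4,9],[0,0,0],1],[[1.4,16.4,11],[0,0,0],1],[[1.4,16.4,12],[0,0,0],1],[[1.4,16.4,13.1],[0,0,0],1],[[1.4,16.4,13.1],[0,0,0],1],[[1.4,16.4,13.1],[0,0,0],1]]'; python3 - <<'E'
from h import *
R=Rlean(35)
g=rk(76,YC+.5,238)
go((g,R))
snap("scene","s7",(230,110,380,260),4,[rk(76,YC,261)])
snap("top","t7",(230,130,350,220),6,[rk(76,YC,261)])
E
```

```text
time: 12.65
tool_pos: [630.6, 100.4, 235.5]
tcp_rot: [-179.7, 34.7, 173.1]
ft_force: [-0.1, 0.2, 0.4]
finger_gap: 85.3
t 12.65 tcp [630.63 100.37 235.54] q [  9.78 -14.15 113.37 -13.06  48.05 -67.35] F [-0.06  0.17  0.45] gap 85.31226363683727
  cm [-0.16  0.05 -0.19]  rv [-0.   -0.01  0.  ] deg 0.4 dist 3.0
```

View pics/s7.png

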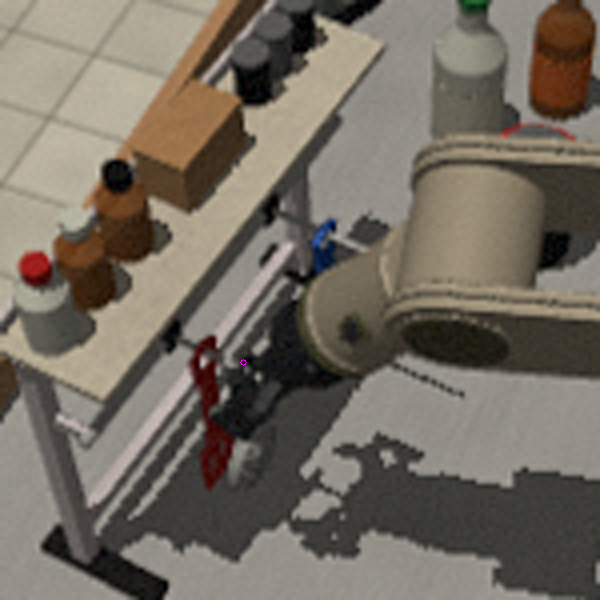

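View pics/t7.png

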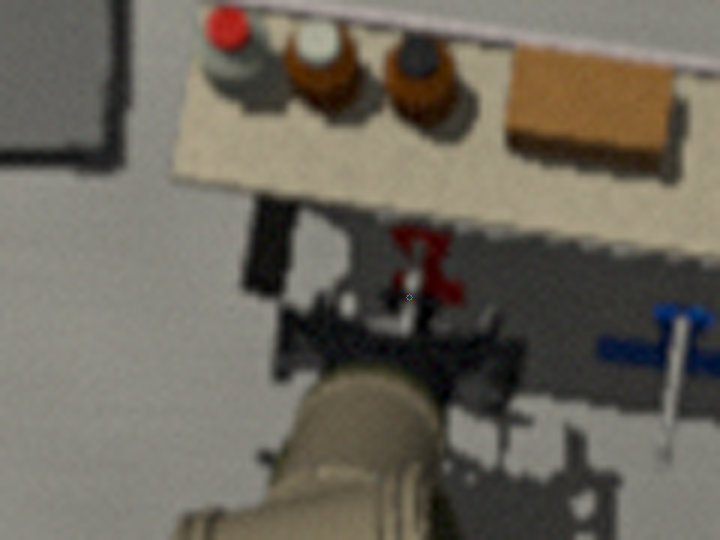

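```bash
python3 -m inch '[[[-0.15,0.05,-0.2],[0,0,0],0.5],[[-0.15,0.05,-0.2],[0,0,0],0.2],[[-0.15,0.05,-0.2],[0,0,0],0.1],[[-0.15,0.05,-0.2],[0,0,0],0.1],[[-0.15,0.05,-0.2],[0,0,0],0.1],[[-0.15,0.05,-0.2],[0,0,0],0.1],[[-0.15,0.05,-0.2],[0,0,0],0.1],[[-0.15,0.05,-0.2],[0,0,0],0.1],[[-0.15,0.05,-0.2],[0,0,0],0.1]]' 50; python3 - <<'E'
from h import *
p=cur()[0]
go(p+18*Z)
E
```

```text
time: 13.65
tool_pos: [631.1, 101.0, 238.5]
tcp_rot: [-179.7, 34.7, 173.1]
ft_force: [-2.2, -2.0, 5.4]
finger_gap: 33.3
t 13.65 tcp [631.14 100.95 238.47] q [  9.85 -14.22 113.14 -13.07  48.29 -67.35] F [-2.23 -2.03  5.43] gap 33.288742469742196
  cm [-1.03 -0.01 -1.48]  rv [0. 0. 0.] deg 0.0 dist 18.0
```

```bash
python3 -m inch '[[[-0.25,0,-0.4],[0,0,0],0.1],[[-0.5,0,-0.75],[0,0,0],0.1],[[-0.75,0,-1.1],[0,0,0],0.1],[[-1.05,0,-1.5],[0,0,0],0.1],[[-1.05,0,-1.5],[0,0,0],0.1],[[-1.05,0,-1.5],[0,0,0],0.1]]'; python3 - <<'E'
from h import *
p=cur()[0]
print(XR-p@X, p@Y)
go(rk(76,YC,257),rk(110,YC,257.5),rk(200,YC,258.5))
E
```

```text
time: 14.25
tool_pos: [630.9, 101.2, 256.1]
tcp_rot: [-179.7, 34.7, 173.1]
ft_force: [0.8, 0.0, -1.4]
finger_gap: 33.7
76.1596570534964 177.35781650617142
t 14.25 tcp [630.88 101.23 256.05] q [  9.87 -14.98 111.88 -12.65  50.33 -67.95] F [ 0.85  0.02 -1.38] gap 33.65773439249758
  cm [-0.07 -0.09 -0.07]  rv [0. 0. 0.] deg 0.0 dist 1.0
  cm [ 2.7  -0.09 -2.04]  rv [0. 0. 0.] deg 0.0 dist 34.0
  cm [10.04 -0.09 -7.25]  rv [0. 0. 0.] deg 0.0 dist 124.0
```

```bash
python3 -m inch '[[[0.3,0,-0.45],[0,0,0],0.1],[[1.1,-0.05,-1.0],[0,0,0],0.1],[[1.9,-0.05,-1.55],[0,0,0],0.1],[[2.7,-0.05,-2.1],[0,0,0],0.1],[[3.5,-0.05,-2.65],[0,0,0],0.1],[[4.3,-0.05,-3.2],[0,0,0],0.1],[[5.1,-0.05,-3.75],[0,0,0],0.1],[[5.9,-0.05,-4.3],[0,0,0],0.1],[[6.7,-0.05,-4.9],[0,0,0],0.1],[[7.5,-0.05,-5.45],[0,0,0],0.1],[[8.3,-0.05,-6.0],[0,0,0],0.1],[[9.3,-0.05,-6.7],[0,0,0],0.1],[[10.4,-0.05,-7.4],[0,0,0],0.1],[[10.4,-0.05,-7.4],[0,0,0],0.1],[[10.4,-0.05,-7.4],[0,0,0],0.1]]'; python3 - <<'E'
from h import *
p=cur()[0]
print(XR-p@X, p@Y)
R=Rlean(35)
go((rk(205,YS+.3,257.5),R),(rk(130,YS+.3,257.5),R),(rk(112,YS+.3,257),R))
snap("scene","s8",(230,110,380,260),4)
E
```

```text
time: 15.75
tool_pos: [504.2, 116.5, 258.0]
tcp_rot: [-179.7, 34.7, 173.2]
ft_force: [-0.2, 0.2, -1.1]
finger_gap: 33.4
203.77566425897476 177.07193708055195
t 15.75 tcp [504.18 116.5  257.96] q [ 16.27 -36.81 127.15 -15.56  58.2  -62.31] F [-0.16  0.18 -1.09] gap 33.381957557255774
  cm [  0.17 -16.38   0.02]  rv [-0.   -0.01  0.  ] deg 0.4 dist 164.0
  cm [ -6.   -16.38   4.29]  rv [-0.   -0.01  0.  ] deg 0.4 dist 180.0
  cm [ -7.45 -16.38   5.36]  rv [-0.   -0.01  0.  ] deg 0.4 dist 188.0
```

View pics/s8.png

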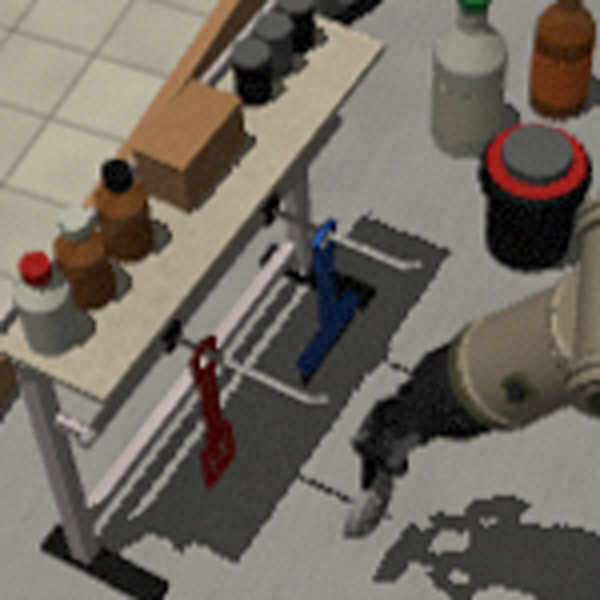

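```bash
python3 -m inch '[[[0.2,-4,0],[0,0,0],0.1],[[0.2,-8,0],[0,0,0],0.1],[[0.2,-12,0],[0,0,0],0.1],[[0.2,-15,0],[0,0,0],0.1],[[0.2,-16.4,0],[0,0,0],0.1],[[0.2,-16.4,0],[0,0,0],0.1],[[0.2,-16.4,0],[0,0,0],0.1],[[0.2,-16.4,0],[0,0,0],0.1]]'; python3 - <<'E'
from h import *
p=cur()[0]
print(XR-p@X, p@Y)
R=Rlean(35)
go((rk(170,YS+.3,257.5),R),(rk(130,YS+.3,257.5),R),(rk(112,YS+.3,257),R))
b=p-.5*Z
pts=[b+23*Z,b-125*Z,b-163*Z,b-90*Z,rk(155,YS,262)]
snap("scene","s9",(270,130,390,250),5,pts)
snap("top","t9",(270,150,390,240),6,pts)
E
```

```text
time: 16.6
tool_pos: [482.6, -45.7, 257.1]
tcp_rot: [-179.7, 34.7, 173.2]
ft_force: [1.0, 0.5, -0.9]
finger_gap: 33.0
205.43554318574706 13.449157396867328
t 16.6 tcp [482.59 -45.7  257.07] q [-14.45 -48.76 133.78   4.64  60.62 -98.56] F [ 1.02  0.5  -0.9 ] gap 32.99475328944938
  cm [-2.94 -0.02  1.98]  rv [-0.   -0.01  0.  ] deg 0.4 dist 35.0
  cm [-6.23 -0.02  4.25]  rv [-0.   -0.01  0.  ] deg 0.4 dist 75.0
  cm [-7.68 -0.02  5.32]  rv [-0.   -0.01  0.  ] deg 0.4 dist 93.0
```

View pics/s9.png

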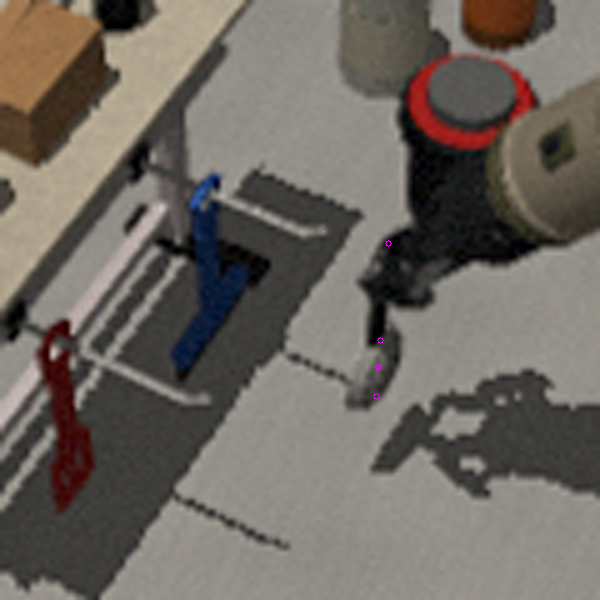

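View pics/t9.png

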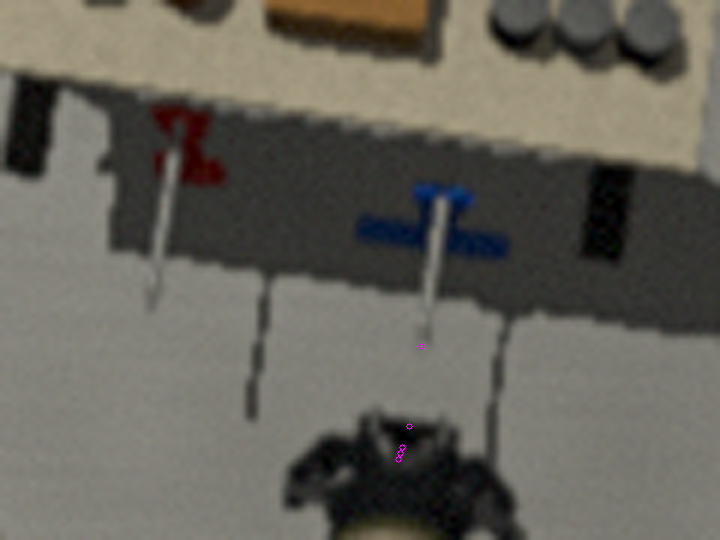

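```bash
python3 -m inch '[[[-0.8,0,0.5],[0,0,0],0.1],[[-1.7,0,1.1],[0,0,0],0.1],[[-2.6,0,1.7],[0,0,0],0.1],[[-3.4,0,2.25],[0,0,0],0.1],[[-4.2,0,2.8],[0,0,0],0.1],[[-5.0,0,3.35],[0,0,0],0.1],[[-5.8,0,3.95],[0,0,0],0.1],[[-6.6,0,4.5],[0,0,0],0.1],[[-7.4,0,5.1],[0,0,0],0.1],[[-7.7,0,5.3],[0,0,0],0.1],[[-7.7,0,5.3],[0,0,0],0.1],[[-7.7,0,5.3],[0,0,0],0.1]]'; python3 - <<'E'
from h import *
p=cur()[0]
print(XR-p@X, p@Y)
go(p-15*Z)
snap("scene","s10",(250,110,400,260),4)
E
```

```text
time: 17.9
tool_pos: [575.0, -57.1, 257.1]
tcp_rot: [-179.7, 34.6, 173.2]
ft_force: [-0.0, -0.1, 0.0]
finger_gap: 32.8
112.36026978498228 13.351990035159208
t 17.9 tcp [574.96 -57.14 257.06] q [-12.61 -28.36 121.81   3.81  52.1  -97.12] F [-0.03 -0.13  0.02] gap 32.81484773055543
  cm [0.85 0.01 1.23]  rv [0. 0. 0.] deg 0.0 dist 15.0
```

View pics/s10.png

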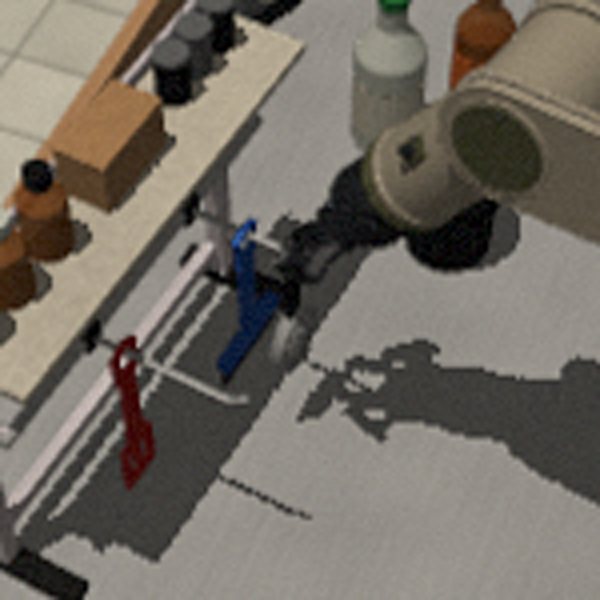

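```bash
python3 -m inch '[[[0.25,0,0.4],[0,0,0],0.1],[[0.5,0,0.75],[0,0,0],0.1],[[0.75,0,1.1],[0,0,0],0.1],[[0.97,0,1.4],[0,0,0],0.1],[[0.97,0,1.4],[0,0,0],0.1],[[0.97,0,1.4],[0,0,0],0.1]]';python3 -m inch '[[[0.06,0,0.08],[0,0,0],0.1],[[0.1,0,0.14],[0,0,0],0.1],[[0.1,0,0.14],[0,0,0],0.1],[[0.1,0,0.14],[0,0,0],0.1]]'
```

```text
time: 18.55
tool_pos: [575.1, -57.8, 240.1]
tcp_rot: [-179.7, 34.7, 173.1]
ft_force: [0.1, -0.2, -1.5]
finger_gap: 33.0
time: 18.95
tool_pos: [575.3, -57.8, 238.8]
tcp_rot: [-179.7, 34.7, 173.1]
ft_force: [0.5, -0.2, 0.1]
finger_gap: 32.9
```

```bash
python3 -m inch '[[[0.06,0,0.08],[0,0,0],0.1],[[0.08,0,0.11],[0,0,0],0.1],[[0.08,0,0.11],[0,0,0],0.1],[[0.08,0,0.11],[0,0,0],0.1]]'
```

```text
time: 19.35
tool_pos: [575.7, -57.8, 238.5]
tcp_rot: [-179.7, 34.8, 173.2]
ft_force: [-1.0, 0.9, 4.8]
finger_gap: 33.1
```

```bash
python3 -m inch '[[[0,0,0],[0,0,0],0.45],[[0,0,0],[0,0,0],0.6],[[0,0,0],[0,0,0],0.7],[[0,0,0],[0,0,0],0.8],[[0,0,0],[0,0,0],0.8],[[0,0,-1],[0,0,0],0.8],[[0,0,-3],[0,0,0],0.8],[[0,0,-6],[0,0,0],0.9],[[0,0,-10],[0,0,0],1],[[0,0,-12],[0,0,0],1],[[0,0,-12],[0,0,0],1],[[0,0,-12],[0,0,0],1]]'; python3 - <<'E'
from h import *
R=Rlean(35)
g=rk(36,YC+.5,238)
p=cur()[0]
go((rk(150,YC,355),R),(g-110*R[:,2],R),(g-50*R[:,2],R),(g,R))
snap("scene","s11",(230,110,380,260),4,[rk(112,YS,261)])
snap("top","t11",(260,130,380,220),6,[rk(112,YS,261)])
E
```

```text
time: 20.55
tool_pos: [507.5, -49.1, 336.4]
tcp_rot: [-179.7, 34.8, 173.1]
ft_force: [-0.6, -1.0, 0.1]
finger_gap: 85.1
t 20.55 tcp [507.48 -49.07 336.39] q [-13.86 -42.93 122.59   4.04  65.81 -97.42] F [-0.6  -0.96  0.11] gap 85.10393532124468
  cm [-3.59 16.33  0.14]  rv [-0. -0.  0.] deg 0.4 dist 167.0
  cm [-6.24 16.39  5.25]  rv [-0. -0.  0.] deg 0.4 dist 183.0
  cm [-6.26 16.42 11.25]  rv [-0. -0.  0.] deg 0.4 dist 209.0
  cm [-6.28 16.44 16.25]  rv [-0. -0.  0.] deg 0.4 dist 239.0
```

View pics/s11.png

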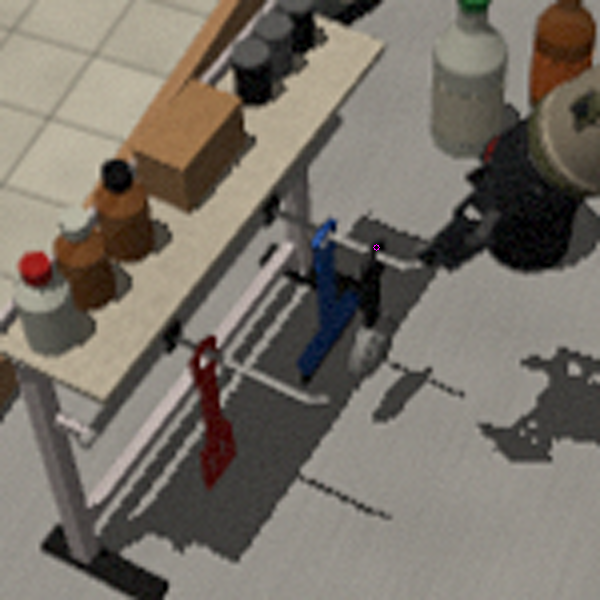

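View pics/t11.png

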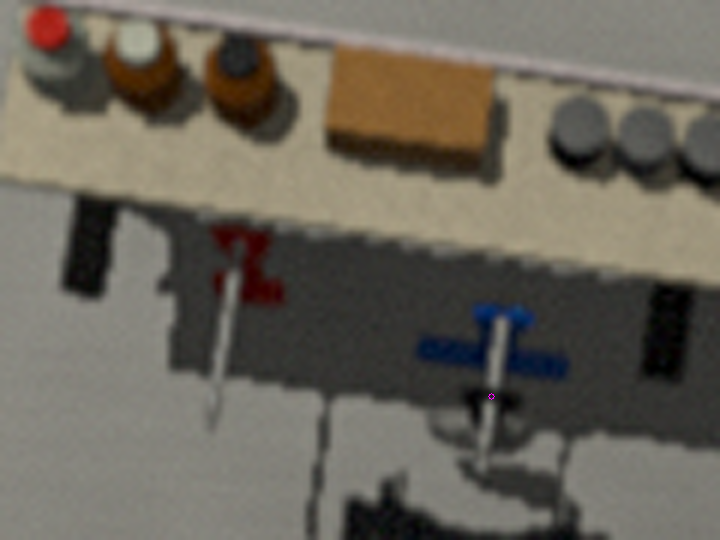

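```bash
python3 -m inch '[[[-0.6,4,0],[0,0,0],0.8],[[-1.6,8,0],[0,0,0],0.8],[[-2.6,12,0],[0,0,0],0.8],[[-3.6,15,0.1],[0,0,0],0.8],[[-3.6,16.4,0.1],[0,0,0],0.8],[[-3.6,16.4,0.1],[0,0,0],0.8],[[-5,16.4,3],[0,0,0],0.8],[[-6.25,16.4,5.2],[0,0,0],0.8],[[-6.25,16.4,5.2],[0,0,0],0.8],[[-6.25,16.4,8],[0,0,0],0.8],[[-6.25,16.4,11.2],[0,0,0],0.8],[[-6.25,16.4,11.2],[0,0,0],0.8],[[-6.25,16.4,11.2],[0,0,0],0.8]]'; python3 - <<'E'
from h import *
R=Rlean(35)
g=rk(36,YC+.5,238)
go((g,R))
snap("scene","s12",(230,110,380,260),4,[g])
E
```

```text
time: 21.95
tool_pos: [640.8, 98.5, 277.2]
tcp_rot: [-179.6, 34.5, 173.1]
ft_force: [-0.0, -0.5, 1.1]
finger_gap: 68.3
t 21.95 tcp [640.8   98.54 277.18] q [  9.35 -14.09 108.86 -11.95  52.5  -69.16] F [-0.03 -0.46  1.06] gap 68.2777156714361
  cm [-0.25  0.13  4.93]  rv [-0.01 -0.01  0.  ] deg 0.6 dist 49.0
```

View pics/s12.png

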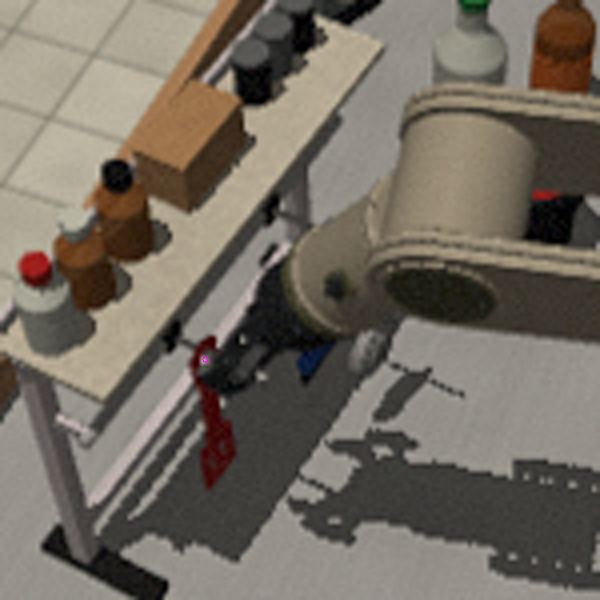

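```bash
python3 -m inch '[[[-0.1,0.05,1],[0,0,0],0.8],[[-0.2,0.1,2],[0,0,0],0.8],[[-0.2,0.1,3],[-0.01,-0.01,0],0.8],[[-0.25,0.1,4],[-0.01,-0.01,0],0.8],[[-0.25,0.1,4.8],[-0.01,-0.01,0],0.8],[[-0.25,0.1,4.8],[-0.01,-0.01,0],0.8],[[-0.25,0.1,4.8],[-0.01,-0.01,0],0.8]]'; python3 - <<'E'
from h import *
R=Rlean(35)
g=rk(36,YC+.5,238)
go((g,R))
snap("scene","s13",(230,110,380,260),4,[g])
snap("top","t13",(230,130,350,220),6,[g])
E
```

```text
time: 22.7
tool_pos: [671.0, 96.7, 240.4]
tcp_rot: [179.7, 35.2, 173.2]
ft_force: [0.9, 0.3, -0.4]
finger_gap: 67.8
t 22.7 tcp [670.97  96.69 240.4 ] q [  8.22  -8.52 108.19 -11.55  46.59 -69.6 ] F [ 0.89  0.29 -0.36] gap 67.83424160231408
  cm [ 0.15 -0.07  0.18]  rv [0.01 0.   0.  ] deg 0.4 dist 3.0
```

View pics/s13.png

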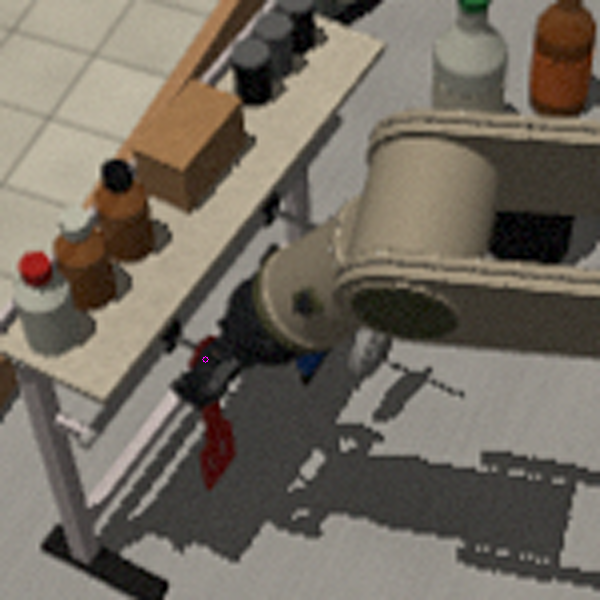

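View pics/t13.png

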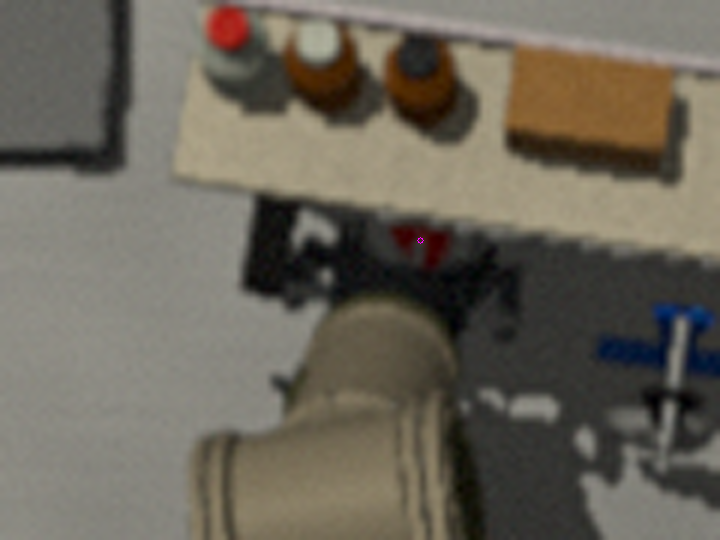

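```bash
python3 -m inch '[[[0.1,-0.05,0.12],[0,0,0],0.5],[[0.1,-0.05,0.12],[0,0,0],0.2],[[0.1,-0.05,0.12],[0,0,0],0.1],[[0.1,-0.05,0.12],[0,0,0],0.1],[[0.1,-0.05,0.12],[0,0,0],0.1],[[0.1,-0.05,0.12],[0,0,0],0.1],[[0.1,-0.05,0.12],[0,0,0],0.1],[[0.1,-0.05,0.12],[0,0,0],0.1]]' 50; python3 - <<'E'
from h import *
p=cur()[0]
go(p+18*Z)
E
```

```text
time: 23.6
tool_pos: [671.0, 96.1, 239.6]
tcp_rot: [179.7, 35.3, 173.1]
ft_force: [-1.8, -2.2, 5.3]
finger_gap: 33.8
t 23.6 tcp [670.97  96.11 239.59] q [  8.16  -8.56 108.34 -11.55  46.39 -69.63] F [-1.78 -2.19  5.28] gap 33.7651629243302
  cm [-1.04  0.01 -1.47]  rv [0. 0. 0.] deg 0.0 dist 18.0
```

```bash
python3 -m inch '[[[-0.25,0,-0.4],[0,0,0],0.1],[[-0.5,0,-0.75],[0,0,0],0.1],[[-0.75,0,-1.1],[0,0,0],0.1],[[-1.05,0,-1.5],[0,0,0],0.1],[[-1.05,0,-1.5],[0,0,0],0.1],[[-1.05,0,-1.5],[0,0,0],0.1]]'; python3 - <<'E'
from h import *
p=cur()[0]
print(XR-p@X, p@Y)
go(rk(36,YC+.4,258),rk(110,YC+.4,258.5),rk(200,YC+.4,260))
snap("scene","s14",(230,110,380,260),4)
E
```

```text
time: 24.2
tool_pos: [670.7, 96.2, 257.6]
tcp_rot: [179.7, 35.3, 173.1]
ft_force: [-0.2, 0.0, -0.1]
finger_gap: 33.3
35.99101146295402 177.25788715792677
t 24.2 tcp [670.74  96.23 257.63] q [  8.17  -9.38 107.14 -11.16  48.39 -70.19] F [-0.21  0.02 -0.13] gap 33.318303204318354
  cm [-0.02 -0.04 -0.03]  rv [0. 0. 0.] deg 0.0 dist 1.0
  cm [ 5.99  0.   -4.34]  rv [0. 0. 0.] deg 0.0 dist 74.0
  cm [13.25  0.05 -9.66]  rv [0. 0. 0.] deg 0.0 dist 164.0
```

View pics/s14.png

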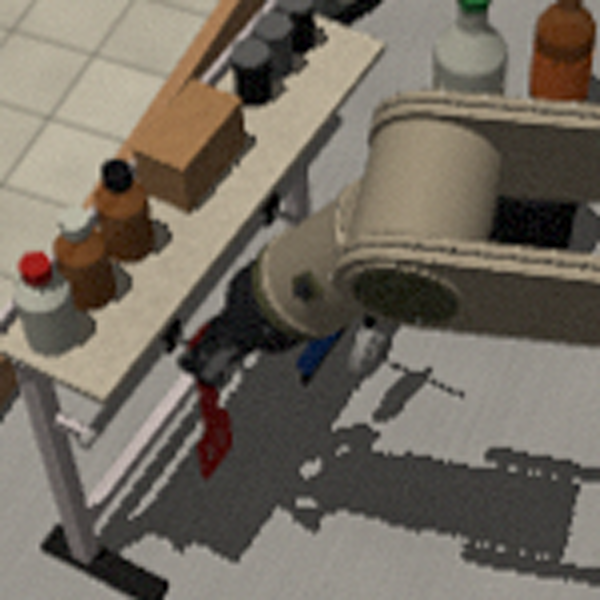

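```bash
python3 -m inch '[[[0.8,0,-0.6],[0,0,0],0.1],[[1.7,0,-1.25],[0,0,0],0.1],[[2.6,0,-1.9],[0,0,0],0.1],[[3.5,0,-2.55],[0,0,0],0.1],[[4.4,0,-3.2],[0,0,0],0.1],[[5.2,0,-3.8],[0,0,0],0.1],[[6.0,0,-4.4],[0,0,0],0.1],[[6.8,0,-5],[0,0,0],0.1],[[7.6,0,-5.6],[0,0,0],0.1],[[8.4,0,-6.2],[0,0,0],0.1],[[9.2,0,-6.8],[0,0,0],0.1],[[10,0.05,-7.4],[0,0,0],0.1],[[11,0.05,-8.1],[0,0,0],0.1],[[12,0.05,-8.8],[0,0,0],0.1],[[13.2,0.05,-9.65],[0,0,0],0.1],[[13.2,0.05,-9.65],[0,0,0],0.1],[[13.2,0.05,-9.65],[0,0,0],0.1]]'; python3 - <<'E'
from h import *
p=cur()[0]
print(XR-p@X, p@Y)
go(p)
b=p-1.6*Z
pts=[b+23*Z,b-184*Z,b-184*Z+23*Y,b-184*Z-23*Y]
snap("scene","s15",(230,110,380,260),4,pts)
snap("top","t15",(230,150,350,240),6,pts)
E
```

```text
time: 25.95
tool_pos: [508.4, 115.9, 260.4]
tcp_rot: [179.7, 35.3, 173.2]
ft_force: [-0.3, 0.1, -0.1]
finger_gap: 33.6
199.52492059776495 177.01170972576497
t 25.95 tcp [508.39 115.92 260.42] q [ 15.6  -36.98 127.21 -14.84  57.35 -63.26] F [-0.27  0.09 -0.11] gap 33.590921970107395
  cm [0. 0. 0.]  rv [0. 0. 0.] deg 0.0 dist 0.0
```

View pics/s15.png

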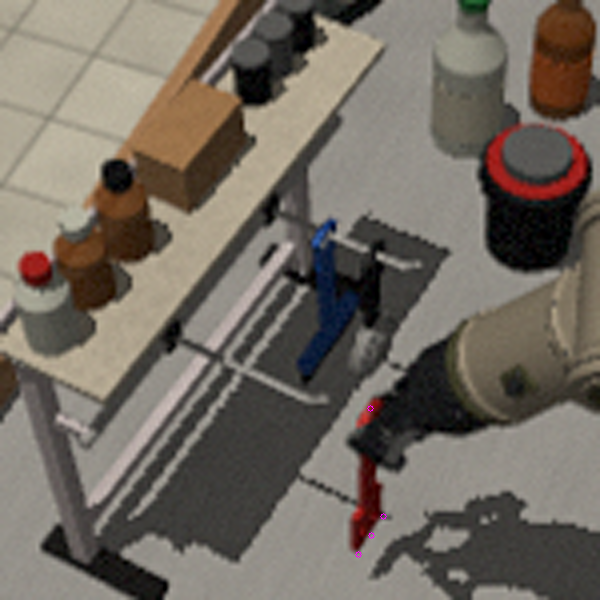

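View pics/t15.png

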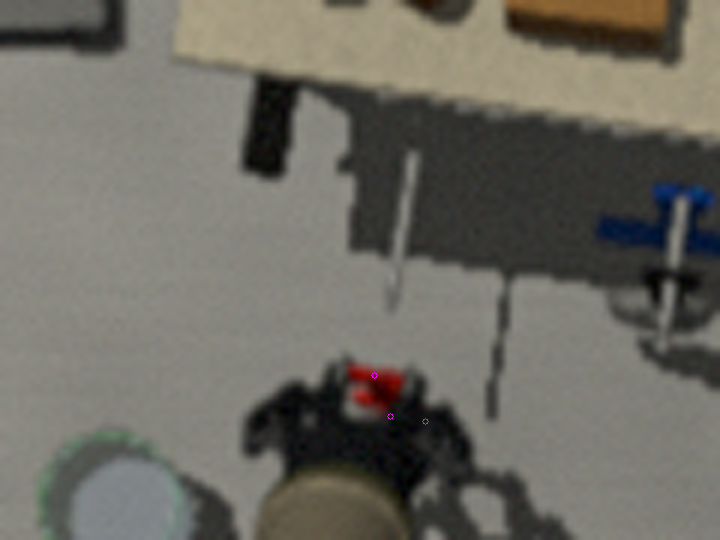

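```bash
cat >> h.py <<'E'
BK=np.array([443.7,291.,0])
def pad(a,t,foot_z,lat=0.):
    tr=np.radians(t); u=np.sin(tr)*X+np.cos(tr)*Z
    return BK+a*X+lat*Y+foot_z*Z+(184+1.6)*u, Rlean(35.3-t)
E
python3 - <<'E'
from h import *
p,R0,_=cur()
go(p+80*Z,pad(3,0,150),pad(3,14,150),pad(3,14,20))
E
```

```text
t 26.05 tcp [508.67 115.69 260.26] q [ 15.57 -36.9  127.16 -14.84  57.35 -63.26] F [ 0.27  0.82 -1.93] gap 33.419087146680404
  cm [-4.62  0.03 -6.53]  rv [0. 0. 0.] deg 0.0 dist 80.0
  cm [  2.38  16.68 -10.83]  rv [ 0.01 -0.    0.  ] deg 0.4 dist 200.0
  cm [-0.97 16.66 -7.78]  rv [0.01 0.24 0.  ] deg 14.0 dist 184.0
  cm [ 6.54 16.6   2.83]  rv [0.01 0.24 0.  ] deg 14.0 dist 181.0
```

```bash
python3 -m inch '[[[-1.5,0,-2.2],[0,0,0],0.1],[[-3,0,-4.4],[0,0,0],0.1],[[-4.6,0,-6.5],[0,0,0],0.1],[[-4.2,3,-7],[0,0.04,0],0.1],[[-3.5,6,-7.2],[0,0.08,0],0.1],[[-2.8,9,-7.4],[0,0.13,0],0.1],[[-2,12,-7.5],[0,0.18,0],0.1],[[-1.5,14.5,-7.6],[0.01,0.22,0],0.1],[[-1,16.6,-7.8],[0.01,0.24,0],0.1],[[-1,16.6,-7.8],[0.01,0.24,0],0.1],[[-1,16.6,-7.8],[0.01,0.24,0],0.1],[[-1,16.6,-7.8],[0.01,0.24,0],0.1]]'; python3 - <<'E'
from h import *
go(pad(3,14,150),pad(3,14,20))
p,R,_=cur()
t=np.radians(35.3)-np.arcsin(R[:,2]@X);u=np.sin(t)*X+np.cos(t)*Z;y=R[:,1];print(np.degrees(t))
f=p-185.6*u
pts=[f,f+23*y,f-23*y,p+21*u]
ring=[BK+41*np.array([np.cos(k),np.sin(k),0])+118*Z for k in np.linspace(0,6.28,13)]
snap("scene","s16",(280,190,400,310),5,pts+ring)
snap("top","t16",(210,180,330,270),6,pts+ring)
E
```

```text
time: 27.25
tool_pos: [491.3, 283.9, 329.9]
tcp_rot: [-179.7, 21.5, 173.1]
ft_force: [0.6, 0.2, -1.3]
finger_gap: 33.2
t 27.25 tcp [491.34 283.88 329.94] q [ 33.49 -13.73  99.19 -14.29  78.41 -48.68] F [ 0.59  0.2  -1.32] gap 33.19367540563112
  cm [ 0.02  0.13 -0.02]  rv [-0.01  0.    0.  ] deg 0.4 dist 1.0
  cm [ 4.78  0.19 12.07]  rv [-0.01  0.    0.  ] deg 0.4 dist 130.0
13.796886088206602
```

View pics/s16.png

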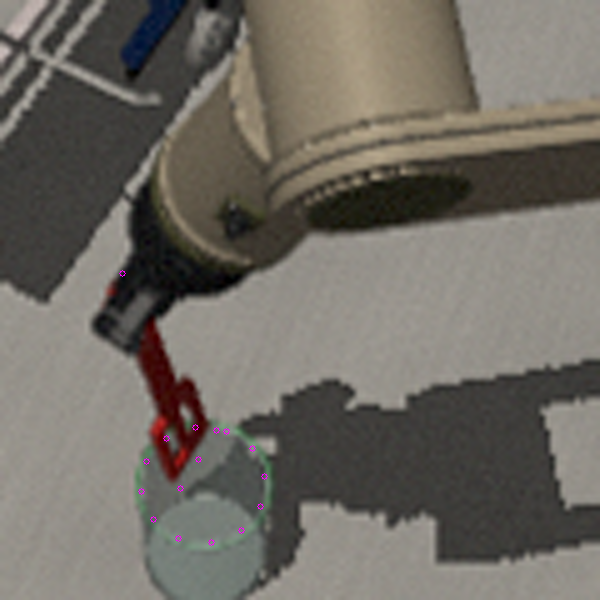

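View pics/t16.png

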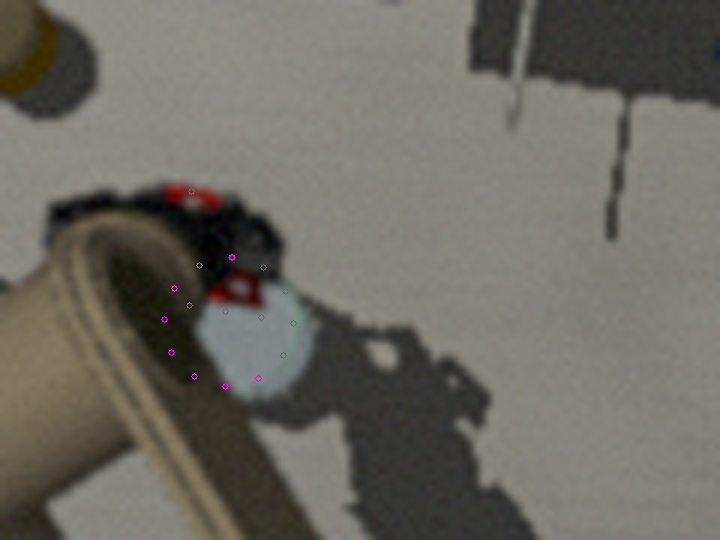

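```bash
python3 - <<'E'
from h import *
for n,f in (("scene","s16"),("top","t16")):
    im=cv2.imread(f"pics/{f}_raw.png");h=cv2.cvtColor(im,cv2.COLOR_BGR2HSV)
    m=(((h[:,:,0]>170)|(h[:,:,0]<8))&(h[:,:,1]>110)&(h[:,:,2]>40)).astype(np.uint8)
    b=(280,190,330,300) if n=="scene" else (225,200,265,250)
    mm=np.zeros_like(m);mm[b[1]:b[3],b[0]:b[2]]=m[b[1]:b[3],b[0]:b[2]]
    ys,xs=np.where(mm);print(n,len(xs),"x",xs.min(),xs.max(),"y",ys.min(),ys.max())
    i=ys.argmax();print(" lowest",xs[ys==ys.max()],ys.max()); print(" rightmost",xs.max(),ys[xs==xs.max()])
    x0,y0,x1,y1=b; 
    cv2.imwrite(f"pics/z{n}16.png",cv2.resize(im[y0:y1,x0:x1],None,fx=12 if n=="top" else 5,fy=12 if n=="top" else 5,interpolation=cv2.INTER_CUBIC))
p,R,_=cur()
t=np.radians(14);u=np.sin(t)*X+np.cos(t)*Z;f=p-185.6*u
print("pred scene",proj("scene",[f,f+23*Y,f-23*Y]),"top",proj("top",[f,f+23*Y,f-23*Y]))
print(f, tri((320.9,274.9),(252.5,230.2)), f-23*Y)
E
```

```text
scene 178 x 302 320 y 247 285
 lowest [314] 285
 rightmost 320 [273 274 275 276]
top 48 x 237 252 y 211 230
 lowest [251 252] 230
 rightmost 252 [227 228 229 230]
pred scene [[319.45 281.37]
 [315.91 287.15]
 [322.94 275.7 ]] top [[246.99 231.59]
 [240.98 230.66]
 [253.01 232.51]]
[446.69 289.23 150.18] (array([451.31, 268.07, 153.97]), np.float64(1.7715450142213165)) [443.89 266.4  150.18]
```

View pics/ztop16.png

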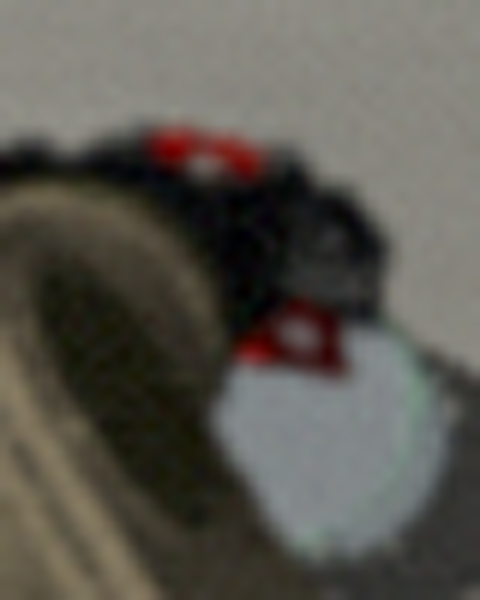

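```bash
python3 - <<'E'
from h import *
go(pad(-2,14,150),pad(-2,14,90),pad(-2,14,25))
E
```

```text
t 27.35 tcp [491.26 283.75 330.27] q [ 33.47 -13.79  99.2  -14.28  78.41 -48.67] F [ 0.07 -0.55 -1.26] gap 33.25743679551328
  cm [ 0.49  0.14 -0.17]  rv [-0.01  0.    0.  ] deg 0.4 dist 5.0
  cm [2.69 0.17 5.41]  rv [-0.01  0.    0.  ] deg 0.4 dist 60.0
  cm [ 5.08  0.2  11.45]  rv [-0.01  0.    0.  ] deg 0.4 dist 125.0
```

```bash
python3 -m inch '[[[0.5,0.1,-0.2],[0,0,0],0.1],[[0.5,0.1,-0.2],[0,0,0],0.1],[[1,0.1,1.2],[0,0,0],0.1],[[1.6,0.1,2.6],[0,0,0],0.1],[[2.2,0.1,4],[0,0,0],0.1],[[2.7,0.1,5.4],[0,0,0],0.1],[[3.1,0.15,6.6],[0,0,0],0.1],[[3.5,0.15,7.6],[0,0,0],0.1],[[3.9,0.15,8.6],[0,0,0],0.1],[[4.3,0.15,9.6],[0,0,0],0.1],[[4.7,0.2,10.5],[0,0,0],0.1],[[5.1,0.2,11.4],[0,0,0],0.1],[[5.1,0.2,11.4],[0,0,0],0.1],[[5.1,0.2,11.4],[0,0,0],0.1]]'; python3 - <<'E'
from h import *
p,R,_=cur()
go(pad(-2,14,20),pad(-2,14,6))
snap("scene","s17",(280,210,380,310),6)
snap("top","t17",(210,180,310,260),7)
E
```

```text
time: 28.75
tool_pos: [485.5, 286.6, 205.3]
tcp_rot: [-179.7, 21.5, 173.2]
ft_force: [-0.0, -0.7, -0.8]
finger_gap: 33.8
t 28.75 tcp [485.54 286.65 205.28] q [ 34.14 -11.13 109.95 -15.55  65.64 -44.45] F [-0.01 -0.73 -0.81] gap 33.76875579780744
  cm [ 0.11 -0.08  0.51]  rv [-0.  0.  0.] deg 0.3 dist 5.0
  cm [ 0.62 -0.07  1.82]  rv [-0.  0.  0.] deg 0.3 dist 19.0
```

View pics/s17.png

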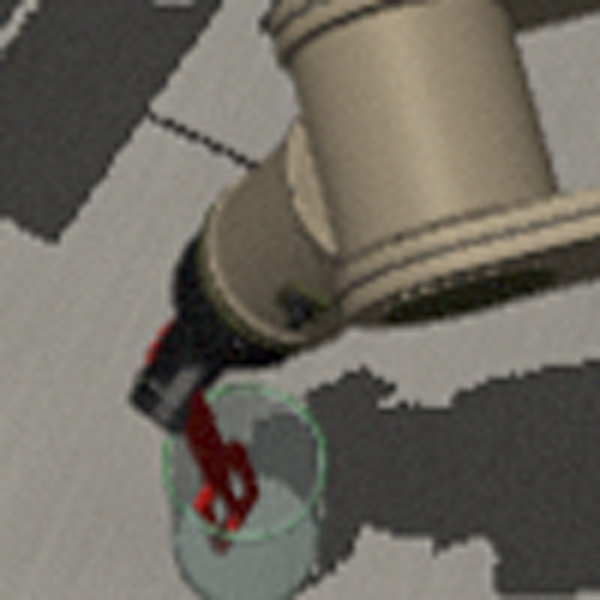

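View pics/t17.png

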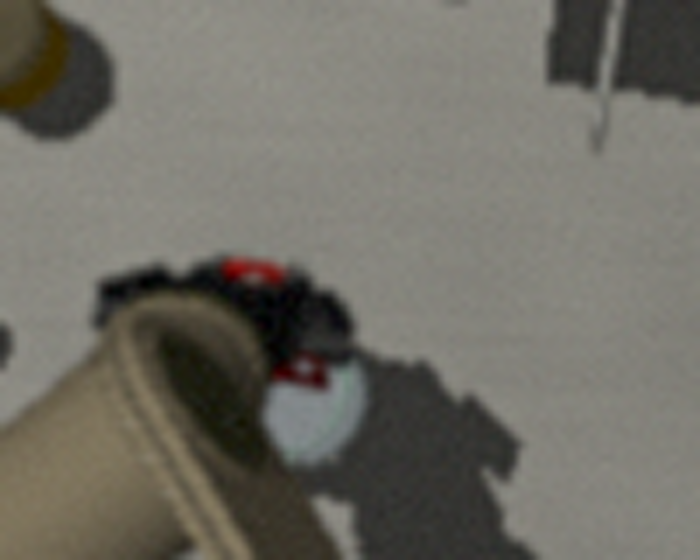

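```bash
python3 -m inch '[[[0.15,-0.05,0.4],[0,0,0],0.1],[[0.3,-0.05,0.8],[0,0,0],0.1],[[0.4,-0.05,1.1],[0,0,0],0.1],[[0.5,-0.05,1.4],[0,0,0],0.1],[[0.5,-0.05,1.4],[0,0,0],0.1],[[0.5,-0.05,1.4],[0,0,0],0.1]]';python3 -m inch '[[[0.05,0,0.1],[0,0,0],0.1],[[0.08,0,0.2],[0,0,0],0.1],[[0.08,0,0.2],[0,0,0],0.1],[[0.08,0,0.2],[0,0,0],0.1]]'
```

```text
time: 29.45
tool_pos: [485.9, 286.0, 190.4]
tcp_rot: [-179.7, 21.5, 173.1]
ft_force: [-0.3, 0.2, -0.4]
finger_gap: 33.4
time: 29.85
tool_pos: [486.0, 286.1, 188.4]
tcp_rot: [-179.7, 21.5, 173.1]
ft_force: [-0.1, 0.4, -0.6]
finger_gap: 33.1
```

```bash
for i in 1; do python3 -m inch '[[[0.04,0,0.1],[0,0,0],0.1],[[0.04,0,0.1],[0,0,0],0.1],[[0.04,0,0.1],[0,0,0],0.1]]'; done;  python3 -m inch '[[[0.04,0,0.1],[0,0,0],0.1],[[0.04,0,0.1],[0,0,0],0.1],[[0.04,0,0.1],[0,0,0],0.1]]'
```

```text
time: 30.15
tool_pos: [486.5, 286.2, 188.1]
tcp_rot: [-179.8, 21.6, 173.1]
ft_force: [0.2, -0.0, 3.6]
finger_gap: 33.5
time: 30.45
tool_pos: [487.0, 286.4, 187.8]
tcp_rot: [-179.8, 21.6, 173.1]
ft_force: [2.1, -0.7, 6.1]
finger_gap: 33.0
```

```bash
python3 -m inch '[[[-0.02,0,-0.05],[0,0,0],0.1],[[-0.02,0,-0.05],[0,0,0],0.42],[[-0.02,0,-0.05],[0,0,0],0.45],[[-0.02,0,-0.05],[0,0,0],0.5],[[-0.02,0,-0.05],[0,0,0],0.6],[[-0.02,0,-0.05],[0,0,0],0.75],[[-0.02,0,-0.05],[0,0,0],0.8],[[-0.02,0,-0.05],[0,0,0],0.8]]'; python3 - <<'E'
from h import *
go(cur()[0])
snap("scene","s18",(280,210,380,310),6)
snap("top","t18",(210,180,310,260),7)
E
```

```text
time: 31.25
tool_pos: [485.9, 286.0, 186.6]
tcp_rot: [-179.7, 21.5, 173.2]
ft_force: [0.4, -0.4, 0.1]
finger_gap: 68.3
t 31.25 tcp [485.87 285.99 186.61] q [ 34.05 -10.25 111.18 -15.8   63.58 -43.91] F [ 0.38 -0.42  0.11] gap 68.26732663225637
  cm [0. 0. 0.]  rv [0. 0. 0.] deg 0.0 dist 0.0
```

View pics/s18.png

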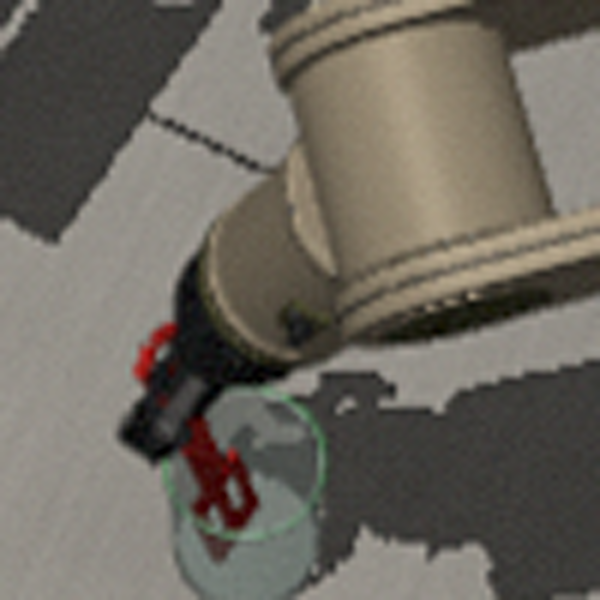

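View pics/t18.png

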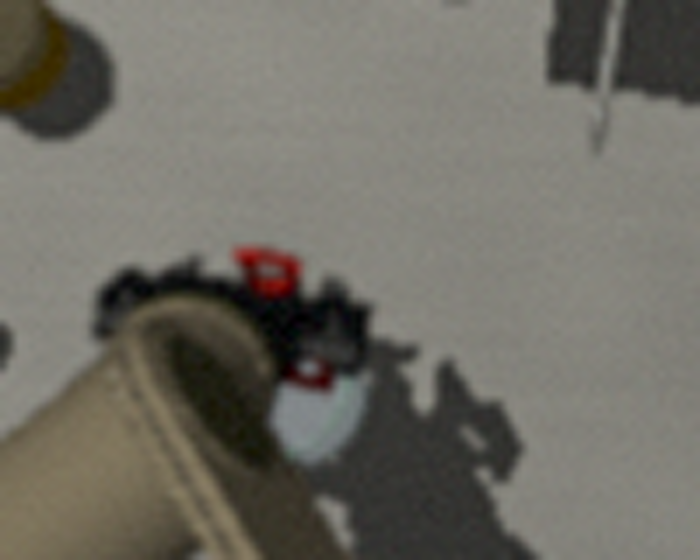

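```bash
python3 -m inch '[[[0,0,0],[0,0,0],1],[[0,-0.3,0],[0,0,0],1],[[0,-0.5,0],[0,0,0],1],[[0,-0.6,-0.5],[0,0,0],1],[[0,-0.6,-1.2],[0,0,0],1],[[0,-0.6,-2],[0,0,0],1],[[0,-0.6,-3],[0,0,0],1],[[0,-0.6,-4.5],[0,0,0],1],[[0,-0.6,-6.5],[0,0,0],1],[[0,-0.6,-9],[0,0,0],1],[[0,-0.6,-12],[0,0,0],1],[[0,-0.6,-12],[0,0,0],1],[[0,-0.6,-12],[0,0,0],1]]'; python3 - <<'E'
from h import *
go(cur()[0]+[-20,-150,60])
snap("scene","s19",(280,210,380,310),6)
snap("top","t19",(210,180,310,260),7)
E
```

```text
time: 32.65
tool_pos: [441.8, 286.5, 300.3]
tcp_rot: [-179.8, 21.6, 173.1]
ft_force: [-1.1, -0.1, -0.1]
finger_gap: 85.4
t 32.65 tcp [441.79 286.53 300.28] q [ 37.37 -19.51 106.95 -15.4   77.28 -44.35] F [-1.1  -0.07 -0.06] gap 85.38455312067002
  cm [ -2.03 -15.15  -5.61]  rv [0. 0. 0.] deg 0.0 dist 163.0
```

View pics/s19.png

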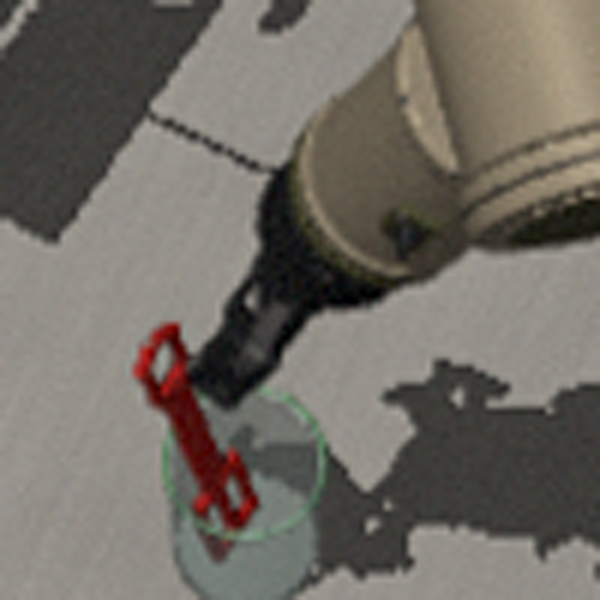

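View pics/t19.png

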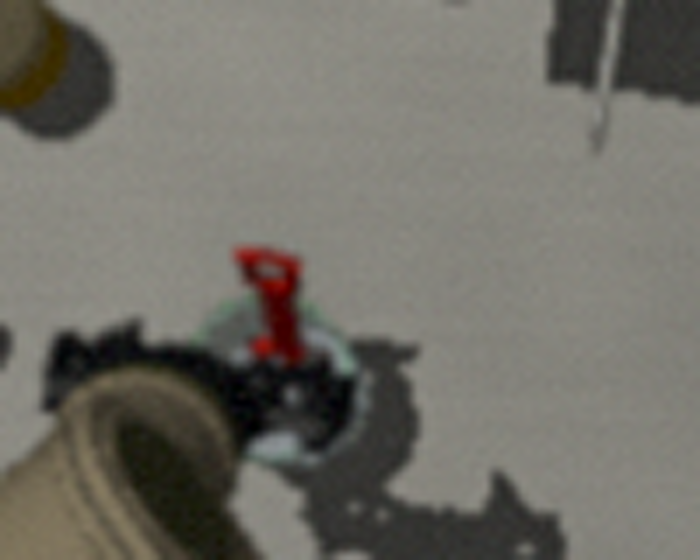

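```bash
python3 -m inch '[[[0,0,-3],[0,0,0],1],[[0,0,-6],[0,0,0],1],[[-1,-4,-7],[0,0,0],1],[[-2,-8,-7],[0,0,0],1],[[-2,-12,-7],[0,0,0],1],[[-2,-16,-7],[0,0,0],1],[[-2,-20,-7],[0,0,0],1],[[-2,-20,-7],[0,0,0],1],[[-2,-20,-7],[0,0,0],1],[[-2,-20,-7],[0,0,0],1]]'; python3 - <<'E'
from h import *
ring=[BK+44*np.array([np.cos(k),np.sin(k),0])+118*Z for k in np.linspace(0,6.28,13)]
im=snap("scene","s20",(225,110,375,310),3,ring)
im2=snap("top","t20",(170,110,470,260),2.6 and 2,ring)
draw(im2,"top","t20z",(220,190,290,260),8,ring); draw(im,"scene","s20z",(290,230,350,320),6,ring)
cv2.imwrite("pics/s20d.png",cv2.convertScaleAbs(cv2.absdiff(im,cv2.imread("pics/scene0.png")),alpha=2))
E
```

```text
time: 33.75
tool_pos: [410.4, 89.0, 371.0]
tcp_rot: [-179.7, 21.4, 173.2]
ft_force: [-0.5, 0.6, -0.2]
finger_gap: 85.3
```

View pics/s20.png

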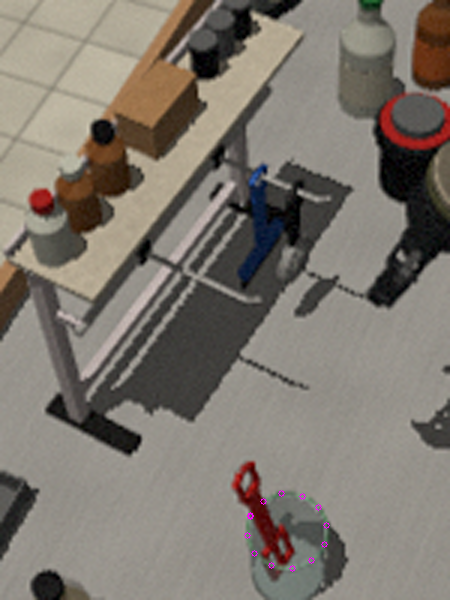

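View pics/t20z.png

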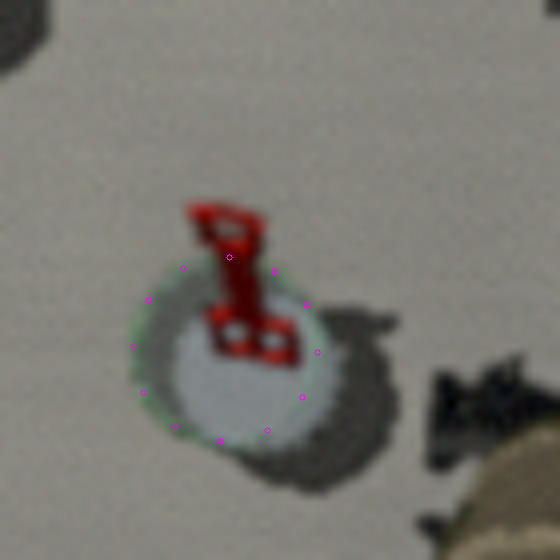

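View pics/s20z.png

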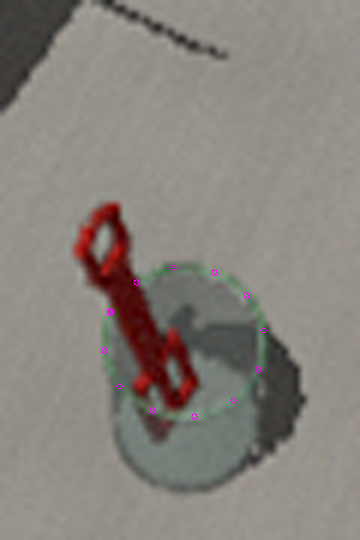

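View pics/t20.png

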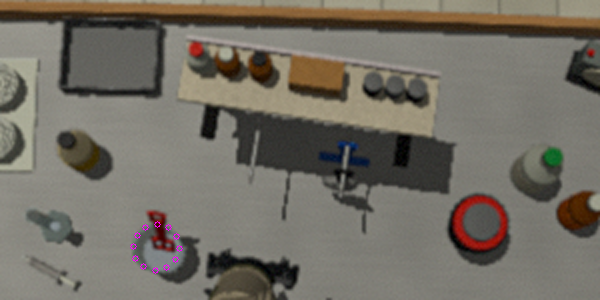

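```bash
python3 - <<'E'
from h import *
print(tri((316.2,302.8),(246.4,233.6)))
# loop peak
print("peak",tri((290+110/6-.5,230+203/6-.5),(220+230/8-.5,190+208/8-.5)))
q=onz("top",[(246.4,233.6),(256.75,235.25)],6);print(q,np.linalg.norm(q[0]-q[1]))
print("beaker base now top", onz("top",[(220+258/8-.5,190+372/8-.5)],2))
E
```

```text
(array([450.89, 310.71,  12.97]), np.float64(0.09484491429396473))
peak (array([495.17, 276.63, 220.78]), np.float64(7.846384338233386))
[[451.44 311.7    6.  ]
 [446.02 269.52   6.  ]] 42.52289896637447
beaker base now top [[442.72 290.13   2.  ]]
```

```bash
python3 - <<'E'
from h import *
print(r.hand_in())
im=snap("scene","s21",(225,110,375,310),3)
E
```

```text
the job is handed in; nothing more can be done
None
the job is handed in; nothing more can be done
```

I moved the squeegee and then the strainer onto the spare hook. I then took the paddle off and stood it blade down in the beaker, let go, and handed the job in at about 34 s.

**Last pictures before hand-in:**
- The squeegee (about 60 mm out) and the strainer (about 112 mm out) both hang by their slots.
- The paddle leans on the beaker's far rim.
- The beaker is within about 1–2 mm of where it was first measured.
- By eye, the bystanders look unmoved; I did not measure them.
- The arm is clear of everything.

**Paddle foot:** I felt contact of about 6 N at the height expected for the beaker's bottom. The two-view measurement put the foot corner at about 13 mm instead of 5–6 mm. Seen through the glass, that reading could be several mm off, so I take the foot to be on the bottom.

**Checks that disagreed or failed:**
- The paddle sat about 2° off in the grip, which I allowed for when lowering it. It also turned slightly as it settled on the rim.
- Triangulating the top of the paddle's loop left a poor 8 mm gap between the two views, so I did not use it.
- The picture I tried to take after handing in was refused, so there is no view of the final second.

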